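# Join a shelf with its cam lock

## Robot

A 7-joint arm with a two-finger parallel gripper is mounted at the origin on a cart in front of the work surface, level with it; the furniture and walls round the work are solid. World frame = base frame: x ahead of the robot, y to its left, z up, the work surface at z = 0. Lengths are in m, angles in degrees, forces in N, time in s.
With the tool pointing down it reaches from about 0.425 to 0.875 m from the base axis. Payload 4.7 kg.
Tool frame: the origin (TCP) lies midway between the tips of the shut fingers; the grasp point (between the pads) lies 19 mm behind it; z points along the fingers, y is the line along which they close (so a half turn about z gives the same grasp; the last joint's range is limited). The gripper opens to 87 mm and grips with 3 to 60 N. Pads are 19 mm wide; open, the fingers measure 117 mm over their backs; the gripper's body (75 mm by 190 mm) begins 51 mm behind the grasp point.
Start: joints at [-65.655, 18.392, -4.016, 83.108, 1.295, 78.541, -3.26], TCP at [0.26, 0.596, 0.188] pointing down, gripper open.
Joint ranges: [-163.93, 163.93], [-17.29, 119.83], [-79.2, 71.16], [3.27, 140.29], [-89.18, 269.18], [5.43, 117.66], [-154.24, 154.24]. Speed limits (degrees/s): [147.25, 147.25, 180, 180, 180, 180, 180].

## Interface

Orientations are given as [roll, pitch, yaw] about the fixed x, y, z axes, in that order (R = Rz(yaw) Ry(pitch) Rx(roll)).
In Python, from cell import env gives the robot as it stands.
- The arm moves only by the tool step_arm, never from a script. Its argument "moves" is a list of rows, each an object with "dp": the shift along the tool's x, y, z in mm, a list of three; "dr": the turn, a rotation vector about the tool's x, y, z in rad, a list of three; "fingers": the closure, from 0 (fully open) to 1 (shut). In form: [{"dp": [dx, dy, dz], "dr": [ax, ay, az], "fingers": fingers}, ...]. A call has exactly 5 rows; each row shifts and turns the commanded pose from where the row before left it, along the tool's axes as they then stand; what a row does not reach is not made up. A row lasts 1/8 s, in which the tool goes at most 62.5 mm and 10.7 degrees, less where a joint would pass 70% of its speed; a pose out of reach is approached as far as the arm can. A call with a gripper value outside its range is refused whole. The fingers move at their own pace and stop on an object; "squeeze" is the grip in N (left out, the last holds). Time passes only in rows, so rows that do not move let the fingers close, or fill a call up. It gives the time, the measured TCP pose, the force, the opening and the grip force at its end, in the units of the state.
- env.get_obs(): the state, without advancing time (a new reading comes with each control period).
- env.read_camera(name): name is "side" or "top" or "wrist"; returns the picture (400x640x3 uint8, red, green, blue); there is no depth.
- env.camera_model(name): a dict with "fx", "fy", "cx", "cy" (pixels), "R" (3x3) and "t" (3): a world point X has camera coordinates R X + t. Camera axes: x right, y down, z forward; pixel columns grow to the right and rows downward; lengths in m; the calibration is good to about 2 mm. The wrist camera is an equidistant fisheye: a pixel r from the principal point sees the ray r / f radians off the axis. A picture is of the moment at which its call begins: read the wrist's pose just before it. camera_model takes no time and is no camera call; for the wrist camera it gives the pose at the moment of the call.
- env.sign_off(): hands the job in; it is judged then, once.
The state is a dict: "time_s": time; "qpos": joint angles; "joint_velocities": joint speeds; "effort": joint torques, N m; "tool_pos": TCP position; "tool_rot": TCP orientation; "force": force on the tool from outside, world axes, zero at the start; "wrist_torque": the same for the moment, N m; "grip_width": finger opening in m; "grasp_force": force on a finger pad.
Only numpy, scipy, OpenCV 4.12 (cv2) and the standard library are available. Lean on these libraries where they do the work, as an engineer would, in place of code of your own. Each camera call takes 0.05 s, during which the arm holds its last target. There are 200 camera calls.

## Task

Push the brown end panel up to the edge of the shelf board so that its bolt head goes into the cam lock. With the orange screwdriver turn the cam clockwise until it has drawn the panel in flush and is snug, but do not force it once it is tight. Put the screwdriver back upright in its grey stand, and leave the other things alone.

Things in the scene. Friction and masses are not known exactly. Their poses are not given: they have to be found in the camera images.
- board: Pale wooden shelf board, fixed, 160 x 130 x 44 mm. Origin: on the worktop under the cam's axis, z up. It spans x -80 to +80 mm and y -45 mm (the joint edge, facing the end panel) to +85 mm. In its top a round pocket (60 mm wide) holds the cam; a 16 mm channel leads to it at x = 0 from the joint edge. Two spring rubber bumpers stand 3 mm proud of that edge; some 8 N press both flush.
- cam_slot (a point): Centre of the mouth of the screwdriver slot in the steel cam disc (53 mm wide), on the cam's axis, 42.5 mm above the worktop. x: along the slot, z: up; turns with the cam. The slot runs right across the disc, is 8 mm wide (13 mm at its chamfered mouth) and 8 mm deep (floor 34.5 mm above the worktop). Half a turn gives the same slot.
- cam (a joint): Turn of the cam in rad: 0 = open, slot parallel to the joint edge; grows clockwise seen from above, up to 2.5; stays where left. It catches the bolt if the panel is within 6 mm of the edge, draws it in and is tight somewhere from 1.2 to 2.3 (the bolt's length is not known). Moment 0.12 N m idle, up to 0.4 while drawing, then steeply up: 0.5 is snug, over 0.75 is forcing it (130 N on the bolt).
- end_panel: Brown wooden panel standing loose, 140 (x) x 36 (y) x 46 (z) mm, 0.3 to 0.5 kg. Origin: centre of its underside. Its +y face looks at the joint edge, parallel and 15 to 28 mm off at the start; from it a bolt (8 mm thick, with an upright head 12 mm thick and 22 mm high, 20 mm above the worktop) reaches 35 to 39 mm into the board's channel. Push low on the -y face.
- panel_face (a point): Foot of the bolt on the end panel's face that goes against the board, 20 mm above the worktop; axes as the end panel. Flush: its y in the board's frame is -45 mm.
- driver: Broad-bladed screwdriver, 155 mm long, 0.16 kg, blade down in its stand. Origin: centre of the blade's tip; z: up along the shaft. Blade 26 mm wide (x), 4 mm thick (y), 14 mm high; shaft 11 mm; a black collar 48 mm wide at 66 to 75 mm; above it an orange square handle 26 x 26 mm (sides along x and y) from 73 to 151 mm, its middle at 112 mm.
- stand: Grey fixed stand, a block 85 x 85 x 70 mm with a square upright hole 36 x 36 mm right through it. Origin: centre of its underside, z up. The screwdriver hangs in it on its collar, its tip 4 mm above the worktop; any yaw will do.
- spice_jar: Red-capped spice jar, 44 mm wide, 105 mm tall, origin in its underside; a bystander.
- cream_jar: Dark-lidded glass jar, 70 mm wide, 86 mm tall, origin in its underside; a bystander.
- kitchen_timer: Red and white kitchen timer, 57 mm wide, 47 mm tall, origin in its underside; a bystander.
- tape_roll: Roll of tape lying flat, 98 mm wide, 25 mm high, origin in its underside; a bystander.
Things that resemble listed ones, but are neither listed nor needed, are in the scene too. Several things have the shape of the end_panel; the one meant has the colours described above.

How it is judged:
By the outcome, as a careful person would: the job done as asked, in the order asked, and still so for the second after the job is handed in, with the robot touching nothing.
It also fails if it takes over 72 s, if anything falls off the work surface, if the arm or the gripper's body presses on something with over 40 N, if the wrist force passes 120 N, or if a joint passes its speed limit or range.

## Working session

There is one attempt and no reset: what is moved stays moved. The work goes in short steps, Python scripts to look and compute and a tool call to move; the robot and the scene stay as the last step left them, time stands still between calls to the robot, and variables do not carry over. Pictures are saved under pics/ and viewed, at most 10 in all, crops included, and the job is handed in when it is done.

Besides the shell and the picture viewer there is one more tool, called after "Call:" as a command line: name --argument value ..., lists and objects as JSON in quotes. step_arm: Moves the arm, as the interface text tells. Its arguments: {"type":"object","properties":{"moves":{"type":"array","items":{"type":"object","properties":{"dp":{"type":"array","items":{"type":"number"}},"dr":{"type":"array","items":{"type":"number"}},"fingers":{"type":"number"}}}},"squeeze":{"type":"number"}},"required":["moves"]}

```bash
mkdir -p pics; ls; cat > h.py <<'E'
import numpy as np, cv2
from cell import env
from scipy.spatial.transform import Rotation as Ro
def ray(m,u,v,fish=False):
    x,y=(u-m['cx'])/m['fx'],(v-m['cy'])/m['fy']
    if fish:
        th=np.hypot(x,y); d=np.array([x/th*np.sin(th),y/th*np.sin(th),np.cos(th)]) if th>1e-9 else np.array([0,0,1.])
    else: d=np.array([x,y,1.])
    R=np.array(m['R']);return -R.T@np.array(m['t']), R.T@d
def onz(m,u,v,z,fish=False):
    c,d=ray(m,u,v,fish); return c+d*(z-c[2])/d[2]
def proj(m,X):
    p=np.array(m['R'])@X+np.array(m['t']); return m['cx']+m['fx']*p[0]/p[2], m['cy']+m['fy']*p[1]/p[2]
def grab(n,f=None):
    m=env.camera_model(n); im=env.read_camera(n)
    if f: cv2.imwrite('pics/'+f,im[...,::-1])
    return m,im
E
python3 - <<'E'
from h import *
for n in('top','side','wrist'):
    m,im=grab(n,n+'0.png'); print(n,m)
print(env.get_obs())
E
```

```text
pics
top {'fx': 460.468136910868, 'fy': 460.468136910868, 'cx': 316.8873691066101, 'cy': 209.31797562081778, 'R': array([[ 0.0179536 , -0.99961573, -0.02112022],
       [-0.99333673, -0.01542774, -0.11421088],
       [ 0.11384116,  0.02302998, -0.993232  ]]), 't': array([-0.00368145,  0.52926298,  1.3364782 ])}
side {'fx': 506.69444785961883, 'fy': 506.69444785961883, 'cx': 331.89237311165124, 'cy': 197.74365396635943, 'R': array([[ 0.9988076 , -0.04257651, -0.02388771],
       [-0.04227578, -0.50959803, -0.85937338],
       [ 0.02441599,  0.85935853, -0.51079034]]), 't': array([-0.51686287,  0.05738116,  1.23957044])}
wrist {'fx': 309.70691628693146, 'fy': 309.70691628693146, 'cx': 322.1019204158706, 'cy': 195.61407093197687, 'R': array([[ 0.39977693,  0.91661173, -0.0011603 ],
       [ 0.88817391, -0.38706039,  0.2476517 ],
       [ 0.22655135, -0.10003599, -0.96884843]]), 't': array([-0.6486194 , -0.02799965,  0.3897525 ])}
{'time_s': 0.15, 'qpos': array([-65.65488853,  18.42708106,  -4.01652185,  83.15814114,
         1.2956408 ,  78.54178426,  -3.2601604 ]), 'joint_velocities': array([ 0.08476986, -0.09064223,  0.03296867, -0.20507005, -0.08889752,
       -0.07708175, -0.00125076]), 'effort': array([-1.11789316e-04, -4.91801119e+01, -4.04784065e-01, -3.12877893e+01,
       -6.40943390e-02,  4.03912039e-02,  1.13363651e-04]), 'tool_pos': array([0.25942842, 0.5954751 , 0.18724432]), 'tool_rot': array([-1.79918251e+02,  5.42613789e-03,  1.56465177e+02]), 'force': array([ 0.06488738, -0.0360953 ,  0.44683203]), 'wrist_torque': array([-0.00570379,  0.00876875, -0.02100197]), 'grasp_force': 0.0, 'grip_width': 0.08686206782051518}
```

View pics/top0.png

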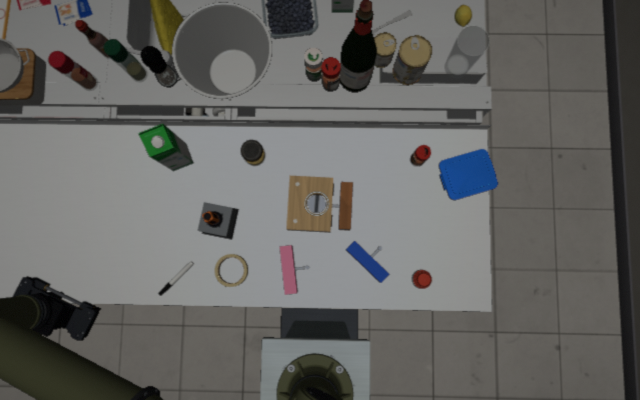

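View pics/side0.png

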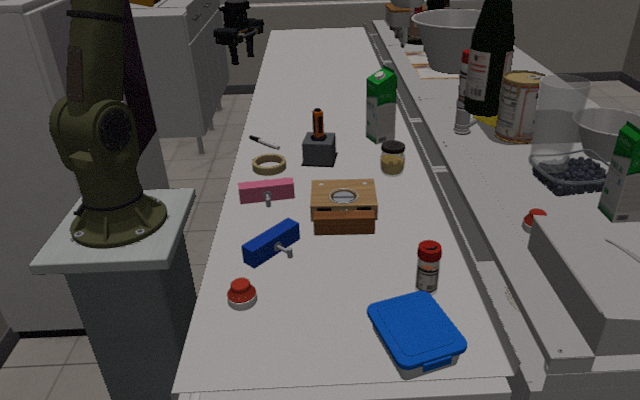

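```bash
python3 - <<'E'
from h import *
t=cv2.imread('pics/top0.png');s=cv2.imread('pics/side0.png')
r=lambda a:cv2.resize(a,None,fx=4,fy=4,interpolation=cv2.INTER_CUBIC)
o=np.zeros((600,720,3),np.uint8);o[:320]=r(t[165:245,190:370]);o[320:,:440]=r(s[170:240,290:400]);o[320:,440:680]=r(s[100:170,290:350])
cv2.imwrite('pics/crop1.png',o)
h=cv2.cvtColor(t,cv2.COLOR_BGR2HSV)
for u,v in((346,206),(295,190),(326,204),(318,200),(205,232),(212,216),(260,204)):print((u,v),t[v,u],h[v,u])
E
```

```text
(346, 206) [34 56 84] [ 13 152  84]
(295, 190) [ 71 100 121] [ 17 105 121]
(326, 204) [98 98 99] [ 0  3 99]
(318, 200) [74 70 68] [110  21  74]
(205, 232) [54 53 51] [100  14  54]
(212, 216) [16 40 80] [ 11 204  80]
(260, 204) [149 147 145] [105   7 149]
```

View pics/crop1.png

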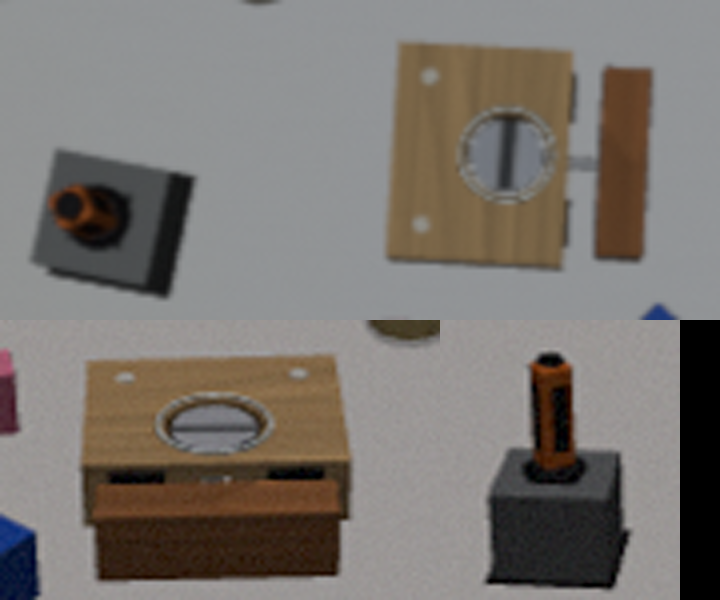

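```bash
cat > m1.py <<'E'
from h import *
def quad(mask):
    cs,_=cv2.findContours(mask.astype(np.uint8),cv2.RETR_EXTERNAL,cv2.CHAIN_APPROX_NONE);c=max(cs,key=cv2.contourArea)
    return cv2.boxPoints(cv2.minAreaRect(c)),c
def box(name,m,mask,z):
    q,c=quad(mask); P=np.array([onz(m,*p,z)[:2] for p in c[:,0].astype(float)])
    r=cv2.minAreaRect((P*1000).astype(np.float32)); print(name,'ctr',np.round(r[0],1),'size',np.round(r[1],1),'ang',round(r[2],1));return r
def win(mask,u0,u1,v0,v1):
    o=np.zeros_like(mask);o[v0:v1,u0:u1]=mask[v0:v1,u0:u1];return o
E
python3 - <<'E'
from m1 import *
m=env.camera_model('top');im=cv2.imread('pics/top0.png');h=cv2.cvtColor(im,cv2.COLOR_BGR2HSV).astype(int)
H,S,V=h[...,0],h[...,1],h[...,2]
box('board',m,win((S>60),280,336,168,240),.044)
box('panel',m,win((S>60),338,360,168,240),.046)
box('stand',m,win(((S<60)&(V<62)&(V>40))|(S>150),190,240,195,245),.070)
g=(win((abs(H-13)<8)&(S>120)&(V>50),195,240,195,245));v,u=np.nonzero(g);print(u.min(),u.max(),v.min(),v.max())
# slot: dark within disc
d=win((V<62)&(S<60),309,327,190,216);v,u=np.nonzero(d);print('slot',u.mean(),v.mean(),len(u),onz(m,u.mean(),v.mean(),.0425))
print('base',-m['R'].T@m['t'])
for (u,v) in ((318,204),):print(onz(m,u,v,.0425))
s=env.camera_model('side')
# driver top cap / handle in side & top
for z in(.155,.077): print(z)
def tri(a,b):
    c1,d1=ray(m,*a);c2,d2=ray(s,*b);A=np.c_[d1,-d2];k=np.linalg.lstsq(A,c2-c1,rcond=None)[0];p,q=c1+k[0]*d1,c2+k[1]*d2;return (p+q)/2,np.linalg.norm(p-q)
print('cap',tri((190+70/4,165+206/4),(290+(549-440)/4,100+(360-320)/4)))
# bystanders
for n,u,v,z in(('cream',252,151,.086),('spice',423,152,.105),('timer',422,279,.047),('tape',232,270,.025)):print(n,onz(m,u,v,z))
E
```

```text
board ctr [545.9  25.8] size [129.2 159.9] ang 87.9
panel ctr [541.  -78.2] size [ 34.6 139.3] ang 87.6
stand ctr [496.6 311.1] size [36.7 37.2] ang 21.6
202 213 211 222
slot 316.2894736842105 202.47368421052633 38 [0.54812045 0.00702615 0.0425    ]
base [ 0.37365623 -0.02629378  1.38780276]
[0.54366506 0.00190542 0.0425    ]
0.155
0.077
cap (array([0.49173261, 0.29819932, 0.15363944]), np.float64(0.0015729148497432039))
cream [0.68999349 0.19496113 0.086     ]
spice [ 0.68869324 -0.29410587  0.105     ]
timer [ 0.33089573 -0.30029519  0.047     ]
tape [0.34601209 0.25223454 0.025     ]
```

```bash
cat >> m1.py <<'E'
def plan(p,yaw,n,start=None):
    o=env.get_obs(); p0,y0=(np.array(o['tool_pos']),o['tool_rot'][2]) if start is None else (np.array(start[:3]),start[3])
    dy=(yaw-y0+180)%360-180; d=(np.array(p)-p0)*1000/n
    for i in range(n):
        a=np.radians(y0+dy*i/n); R=np.array([[np.cos(a),np.sin(a),0],[np.sin(a),-np.cos(a),0],[0,0,-1]])
        print(np.round(R.T@d,1).tolist(),'drz',round(-np.radians(dy/n),4))
E
python3 - <<'E'
from m1 import *
plan((.541,-.135,.187),87.6,15)
E
```

```text
[-36.7, -37.2, 0.0] drz 0.0801
[-39.5, -34.1, 0.0] drz 0.0801
[-42.1, -30.8, 0.0] drz 0.0801
[-44.4, -27.4, 0.0] drz 0.0801
[-46.5, -23.7, 0.0] drz 0.0801
[-48.2, -19.9, 0.0] drz 0.0801
[-49.7, -16.0, 0.0] drz 0.0801
[-50.8, -12.0, 0.0] drz 0.0801
[-51.6, -7.9, 0.0] drz 0.0801
[-52.1, -3.7, 0.0] drz 0.0801
[-52.2, 0.5, 0.0] drz 0.0801
[-52.0, 4.7, 0.0] drz 0.0801
[-51.4, 8.8, 0.0] drz 0.0801
[-50.6, 12.9, 0.0] drz 0.0801
[-49.4, 16.9, 0.0] drz 0.0801
```

Call:
step_arm --moves '[{"dp":[-37,-37,0],"dr":[0,0,0.08],"fingers":0},{"dp":[-40,-34,0],"dr":[0,0,0.08],"fingers":0},{"dp":[-42,-31,0],"dr":[0,0,0.08],"fingers":0},{"dp":[-44,-27,0],"dr":[0,0,0.08],"fingers":0},{"dp":[-46,-24,0],"dr":[0,0,0.08],"fingers":0}]'

```text
time_s: 0.78
tool_pos: [0.3539, 0.3511, 0.1879]
tool_rot: [180.0, 0.0, 133.4]
force: [0.7, 0.5, 0.6]
grip_width: 0.087
grasp_force: 0.0
```

```bash
python3 - <<'E'
from m1 import *
o=env.get_obs();print(o['tool_pos'],o['tool_rot'],o['qpos'])
m,im=grab('wrist','w1.png');np.save('w1.npy',{k:m[k] for k in m},allow_pickle=True)
E
```

```text
[0.35390071 0.3510961  0.18790423] [1.79996904e+02 2.60312902e-03 1.33391009e+02] [-5.33146394e+01 -1.28355474e-01  5.48715290e+00  1.04366412e+02
  1.55875569e-02  7.57584697e+01 -4.44032485e+00]
```

View pics/w1.png

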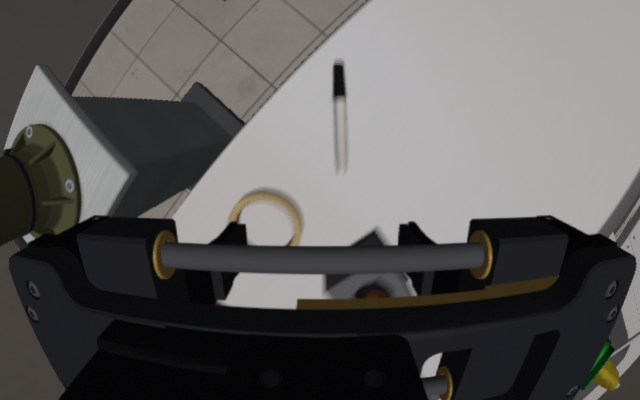

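Call:
step_arm --moves '[{"dp":[-48,-20,0],"dr":[0,0,0.08],"fingers":0},{"dp":[-50,-16,0],"dr":[0,0,0.08],"fingers":0},{"dp":[-51,-12,0],"dr":[0,0,0.08],"fingers":0},{"dp":[-52,-8,0],"dr":[0,0,0.08],"fingers":0},{"dp":[-52,-4,0],"dr":[0,0,0.08],"fingers":0}]'

```text
time_s: 1.45
tool_pos: [0.4477, 0.1072, 0.1881]
tool_rot: [180.0, -0.0, 110.5]
force: [0.9, 0.7, -0.4]
grip_width: 0.0871
grasp_force: 0.0
```

Call:
step_arm --moves '[{"dp":[-52,0,0],"dr":[0,0,0.08],"fingers":0},{"dp":[-52,5,0],"dr":[0,0,0.08],"fingers":0},{"dp":[-51,9,0],"dr":[0,0,0.08],"fingers":0},{"dp":[-51,13,0],"dr":[0,0,0.08],"fingers":0},{"dp":[-49,17,0],"dr":[0,0,0.08],"fingers":0}]'

```text
time_s: 2.08
tool_pos: [0.5423, -0.1354, 0.188]
tool_rot: [180.0, -0.0, 87.6]
force: [0.9, -0.5, -0.5]
grip_width: 0.0869
grasp_force: 0.0
```

```bash
python3 - <<'E'
from m1 import *
o=env.get_obs();print(o['tool_pos'],o['tool_rot'],o['qpos'])
m,im=grab('wrist','w2.png');np.save('w2.npy',{k:m[k] for k in m},allow_pickle=True)
plan((.541,-.125,.014),87.6,5)
E
```

```text
[ 0.54226791 -0.13539575  0.18804705] [ 1.79980962e+02 -1.44023722e-02  8.75995448e+01] [-22.99215456   7.92781029  37.87422588  97.58916331  -5.0213858
  76.17347519  13.41689033]
[3.8, -0.6, 34.8] drz -0.0021
[3.8, -0.6, 34.8] drz -0.0021
[3.8, -0.6, 34.8] drz -0.0021
[3.8, -0.6, 34.8] drz -0.0021
[3.8, -0.6, 34.8] drz -0.0021
```

View pics/w2.png

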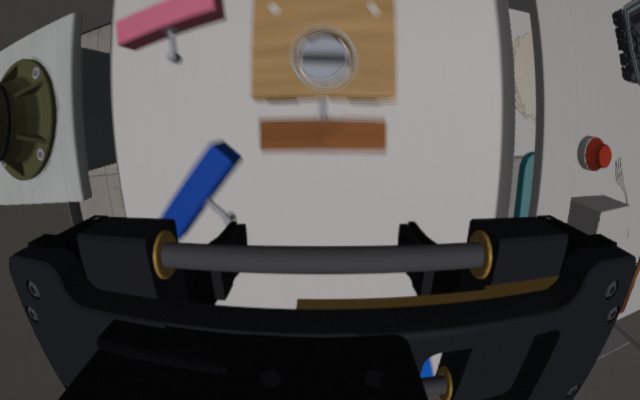

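```bash
python3 - <<'E'
from m1 import *
m=env.camera_model('top')
print('blue corner',onz(m,353,241,.046)[:2],'bolt head',onz(m,381,248,.031)[:2])
w=np.load('w2.npy',allow_pickle=True).item();im=cv2.imread('pics/w2.png');h=cv2.cvtColor(im,cv2.COLOR_BGR2HSV).astype(int)
H,S,V=h[...,0],h[...,1],h[...,2]
def wbox(n,mask,z):
    q,c=quad(mask);P=np.array([onz(w,*p,z,True)[:2] for p in c[:,0].astype(float)])*1000
    r=cv2.minAreaRect(P.astype(np.float32));print(n,r)
wbox('panel',win((S>90)&(V>90)&(abs(H-10)<12),250,400,105,165),.046)
wbox('paneldim',win((S>70)&(abs(H-10)<12),250,400,112,165),.046)
for p in((253,97),(395,97)):print('edge',onz(w,*p,.044,True))
print('cam',onz(w,323,57,.0425,True), 'blue',onz(w,241,154,.046,True),'bolt',onz(w,232,218,.031,True))
for p in((261,122),(385,122),(262,150),(385,150)):print(onz(w,*p,.046,True))
E
```

```text
blue corner [ 0.43641936 -0.10180067] bolt head [ 0.41803206 -0.18473128]
panel ((543.0994873046875, -85.28475189208984), (28.54641342163086, 135.5816192626953), 87.56702423095703)
paneldim ((543.0274047851562, -85.32566833496094), (30.921142578125, 136.2967071533203), 87.07947540283203)
edge [ 0.46818269 -0.03956243  0.044     ]
edge [ 0.62471295 -0.04600863  0.044     ]
cam [5.47110868e-01 4.79566668e-04 4.25000000e-02] blue [ 0.45056896 -0.10232208  0.046     ] bolt [ 0.42655568 -0.18212617  0.031     ]
[ 0.47607922 -0.06820963  0.046     ]
[ 0.61211634 -0.07391889  0.046     ]
[ 0.47514323 -0.0993693   0.046     ]
[ 0.61156856 -0.10508477  0.046     ]
```

Call:
step_arm --moves '[{"dp":[2,0,35],"fingers":0},{"dp":[2,0,35],"fingers":0},{"dp":[2,0,35],"fingers":0},{"dp":[2,0,35],"fingers":0},{"dp":[2,0,33],"fingers":0}]'

```text
validation failed for argument at $.mo...
```

Call:
step_arm --moves '[{"dp":[4,0,0],"fingers":0},{"dp":[4,0,0],"fingers":0},{"dp":[4,0,0],"fingers":0},{"dp":[4,0,0],"fingers":0},{"dp":[4,0,0],"fingers":0}]'

```text
validation failed for argument at $.mo...
```

Rows need "dr" as well.

Call:
step_arm --moves '[{"dp":[2,0,35],"dr":[0,0,0],"fingers":0},{"dp":[2,0,35],"dr":[0,0,0],"fingers":0},{"dp":[2,0,35],"dr":[0,0,0],"fingers":0},{"dp":[2,0,35],"dr":[0,0,0],"fingers":0},{"dp":[2,0,33],"dr":[0,0,0],"fingers":0}]'

```text
time_s: 2.75
tool_pos: [0.5419, -0.1234, 0.0137]
tool_rot: [-180.0, -0.0, 87.8]
force: [0.8, -0.4, -0.3]
grip_width: 0.0875
grasp_force: 0.0
```

Call:
step_arm --moves '[{"dp":[4,0,0],"dr":[0,0,0],"fingers":0},{"dp":[4,0,0],"dr":[0,0,0],"fingers":0},{"dp":[4,0,0],"dr":[0,0,0],"fingers":0},{"dp":[4,0,0],"dr":[0,0,0],"fingers":0},{"dp":[4,0,0],"dr":[0,0,0],"fingers":0}]'

```text
time_s: 3.38
tool_pos: [0.5435, -0.1038, 0.0157]
tool_rot: [179.9, -0.0, 87.7]
force: [-0.5, -0.5, -0.2]
grip_width: 0.0869
grasp_force: 0.0
```

Call:
step_arm --moves '[{"dp":[2,0,0],"dr":[0,0,0],"fingers":0},{"dp":[2,0,0],"dr":[0,0,0],"fingers":0},{"dp":[2,0,0],"dr":[0,0,0],"fingers":0},{"dp":[2,0,0],"dr":[0,0,0],"fingers":0},{"dp":[1,0,0],"dr":[0,0,0],"fingers":0}]'

```text
time_s: 4.0
tool_pos: [0.5433, -0.095, 0.015]
tool_rot: [-180.0, -0.0, 87.7]
force: [-0.3, 0.5, -0.2]
grip_width: 0.0872
grasp_force: 0.0
```

```bash
cat > gap.py <<'E'
from m1 import *
import sys
m,im=grab('top',sys.argv[1]);h=cv2.cvtColor(im,cv2.COLOR_RGB2HSV).astype(int);S,V=h[...,1],h[...,2]
np.set_printoptions(linewidth=250)
for v in(190,215,225):print(v,S[v,324:358].tolist(),V[v,324:358].tolist())
E
python3 gap.py t2.png
```

```text
190 [104, 105, 106, 104, 106, 105, 104, 105, 98, 32, 4, 38, 69, 69, 69, 69, 68, 66, 69, 71, 80, 78, 82, 80, 78, 77, 77, 79, 80, 83, 76, 76, 74, 74] [125, 126, 125, 123, 125, 129, 132, 134, 107, 80, 66, 54, 63, 70, 70, 70, 71, 70, 70, 61, 51, 49, 50, 51, 52, 53, 53, 55, 54, 55, 54, 54, 55, 55]
215 [106, 105, 103, 104, 100, 92, 81, 79, 74, 79, 76, 76, 73, 82, 82, 75, 80, 80, 76, 76, 74, 79, 79, 79, 80, 76, 76, 76, 76, 76, 77, 82, 83, 74] [123, 119, 119, 105, 69, 39, 38, 42, 45, 45, 47, 47, 49, 50, 50, 51, 51, 54, 54, 54, 55, 55, 55, 55, 54, 54, 54, 54, 54, 54, 53, 53, 52, 52]
225 [104, 90, 83, 78, 77, 75, 78, 85, 74, 73, 77, 75, 80, 77, 77, 80, 80, 79, 79, 80, 76, 74, 71, 76, 85, 80, 76, 80, 76, 78, 74, 80, 75, 74] [88, 48, 37, 39, 43, 44, 46, 48, 48, 49, 50, 51, 51, 53, 53, 54, 54, 55, 55, 54, 54, 55, 54, 54, 54, 54, 54, 54, 54, 52, 52, 51, 51, 48]
```

Call:
step_arm --moves '[{"dp":[1,0,0],"dr":[0,0,0],"fingers":0},{"dp":[1,0,0],"dr":[0,0,0],"fingers":0},{"dp":[1,0,0],"dr":[0,0,0],"fingers":0},{"dp":[1,0,0],"dr":[0,0,0],"fingers":0},{"dp":[1,0,0],"dr":[0,0,0],"fingers":0}]'

```text
time_s: 4.68
tool_pos: [0.5436, -0.0901, 0.0151]
tool_rot: [180.0, -0.0, 87.7]
force: [-0.0, 0.2, 0.0]
grip_width: 0.0869
grasp_force: 0.0
```

```bash
python3 -c "
from m1 import *
o=env.get_obs();print(o['force'],o['wrist_torque'],o['effort'])
m,im=grab('side','s2.png')
cv2.imwrite('pics/s2c.png',cv2.resize(im[140:260,270:430,::-1],None,fx=5,fy=5,interpolation=cv2.INTER_CUBIC))"
```

```text
[-0.00375627  0.15728465  0.01507019] [-0.06549314  0.03998433  0.00336283] [ 6.57355227e-02 -3.66135085e+01  5.32791004e+00 -2.61825889e+01
 -4.65025404e-02  5.64561551e-02  1.72620564e-02]
```

View pics/s2c.png

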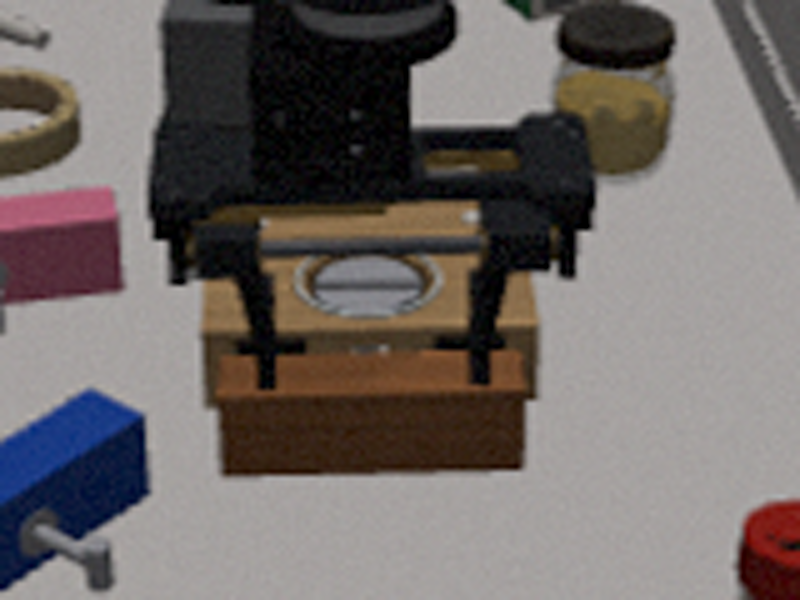

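```bash
python3 -c "
from m1 import *
m=env.camera_model('side')
c=lambda p:np.round((np.array(proj(m,np.array(p)))-[270,140])*5)
for dx in(-.05,.05):
  for z in(0.015,.046,.06):print('finger',dx,z,c([.5436+dx,-.0901,z]))
t=env.camera_model('top');im=cv2.imread('pics/top0.png')
print('panel start origin pts',[c(p) for p in ([.471,-.094,.046],[.471,-.094,0],[.471,-.06,.046])])
# panel now: side rays, top edges of crop
for p,z in(((215,352),.046),((527,352),.046),((222,393),.046),((523,393),.046),((222,474),0),((523,466),0),((203,328),.044),((538,328),.044)):
  print(p,z,onz(m,270+p[0]/5,140+p[1]/5,z))
s=cv2.imread('pics/side0.png')
"
```

```text
finger -0.05 0.015 [265. 440.]
finger -0.05 0.046 [263. 383.]
finger -0.05 0.06 [262. 357.]
finger 0.05 0.015 [482. 430.]
finger 0.05 0.046 [483. 374.]
finger 0.05 0.06 [483. 348.]
panel start origin pts [array([213., 390.]), array([218., 474.]), array([213., 350.])]
(215, 352) 0.046 [ 0.47210278 -0.0617099   0.046     ]
(527, 352) 0.046 [ 0.61587424 -0.07332006  0.046     ]
(222, 393) 0.046 [ 0.47489596 -0.09681149  0.046     ]
(523, 393) 0.046 [ 0.61007469 -0.10754719  0.046     ]
(222, 474) 0 [ 0.47301474 -0.09453238  0.        ]
(523, 466) 0 [ 0.61197121 -0.09877602  0.        ]
(203, 328) 0.044 [ 0.46660921 -0.03672698  0.044     ]
(538, 328) 0.044 [ 0.62387166 -0.04955475  0.044     ]
```

```bash
python3 -c "
from m1 import *
m,im=grab('side','s3.png');a=cv2.imread('pics/s2.png')[...,::-1];b=cv2.imread('pics/side0.png')[...,::-1]
print(np.abs(im.astype(int)-a)[200:240,305:385].mean(),np.abs(im.astype(int)-b)[222:240,305:385].mean())
o=env.get_obs();print(o['time_s'],o['tool_pos'],o['force'])
h=cv2.cvtColor(im,cv2.COLOR_RGB2HSV).astype(int)
hb=cv2.cvtColor(b.copy(),cv2.COLOR_RGB2HSV).astype(int)
for u in (330,345,360):print([h[v,u,2] for v in range(196,240)],[hb[v,u,2] for v in range(196,240)])
w,iw=grab('wrist','w3.png')
cv2.imwrite('pics/w3c.png',cv2.resize(iw[0:320,130:530,::-1],None,fx=1.8,fy=1.8))
"
```

```text
3.1946875 7.920138888888889
4.775 [ 0.54356567 -0.08995483  0.01506169] [0.35212633 0.54972257 0.29339755]
[np.int64(127), np.int64(143), np.int64(150), np.int64(117), np.int64(124), np.int64(133), np.int64(133), np.int64(142), np.int64(138), np.int64(139), np.int64(92), np.int64(39), np.int64(18), np.int64(4), np.int64(25), np.int64(98), np.int64(107), np.int64(102), np.int64(104), np.int64(100), np.int64(108), np.int64(112), np.int64(113), np.int64(74), np.int64(57), np.int64(56), np.int64(58), np.int64(57), np.int64(59), np.int64(51), np.int64(50), np.int64(54), np.int64(58), np.int64(46), np.int64(56), np.int64(59), np.int64(51), np.int64(50), np.int64(49), np.int64(150), np.int64(169), np.int64(170), np.int64(163), np.int64(163)] [np.int64(119), np.int64(136), np.int64(138), np.int64(114), np.int64(109), np.int64(121), np.int64(124), np.int64(131), np.int64(125), np.int64(127), np.int64(78), np.int64(42), np.int64(17), np.int64(6), np.int64(14), np.int64(91), np.int64(102), np.int64(101), np.int64(95), np.int64(92), np.int64(98), np.int64(105), np.int64(105), np.int64(66), np.in
[... 2129 characters left out ...]
 np.int64(166), np.int64(168), np.int64(165), np.int64(165)] [np.int64(127), np.int64(127), np.int64(126), np.int64(128), np.int64(128), np.int64(121), np.int64(128), np.int64(135), np.int64(142), np.int64(99), np.int64(60), np.int64(20), np.int64(17), np.int64(12), np.int64(102), np.int64(109), np.int64(109), np.int64(103), np.int64(104), np.int64(105), np.int64(116), np.int64(116), np.int64(73), np.int64(51), np.int64(48), np.int64(53), np.int64(52), np.int64(54), np.int64(46), np.int64(48), np.int64(51), np.int64(55), np.int64(49), np.int64(45), np.int64(52), np.int64(50), np.int64(50), np.int64(44), np.int64(116), np.int64(147), np.int64(155), np.int64(157), np.int64(151), np.int64(152)]
```

View pics/w3c.png

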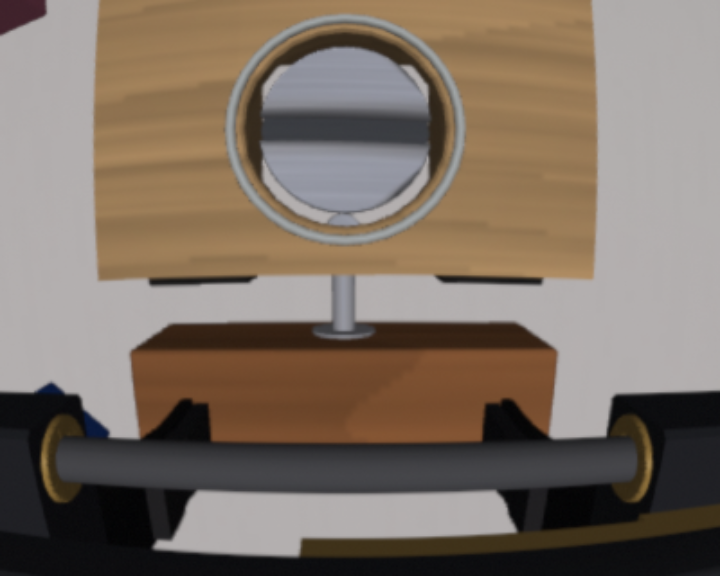

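```bash
python3 -c "
from m1 import *
m=env.camera_model('side')
a=np.radians(156.5);y=np.array([np.sin(a),-np.cos(a),0]);p=np.array([.2594,.5955,.1872])
c=lambda p:np.round((np.array(proj(m,np.array(p)))-[190,0])*5)
for s in(-1,1):
  for dz in(0,.031,.07,.1):print(s,dz,c(p+s*.05*y+[0,0,dz]))
im=cv2.imread('pics/side0.png');cv2.imwrite('pics/s0c.png',cv2.resize(im[0:80,190:300],None,fx=5,fy=5,interpolation=cv2.INTER_CUBIC))
"
```

```text
-1 0 [232. 374.]
-1 0.031 [226. 326.]
-1 0.07 [219. 264.]
-1 0.1 [213. 215.]
1 0 [308. 331.]
1 0.031 [303. 284.]
1 0.07 [297. 225.]
1 0.1 [292. 178.]
```

View pics/s0c.png

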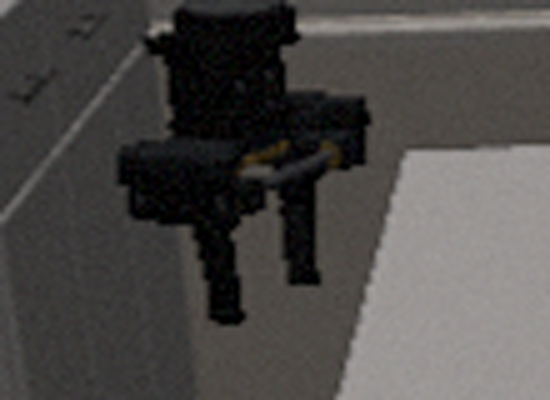

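Call:
step_arm --moves '[{"dp":[0,0,-10],"dr":[0,0,0],"fingers":0},{"dp":[-20,0,0],"dr":[0,0,0],"fingers":0},{"dp":[-20,0,0],"dr":[0,0,0],"fingers":1},{"dp":[0,0,0],"dr":[0,0,0],"fingers":1},{"dp":[0,0,0],"dr":[0,0,0],"fingers":1}]'

```text
time_s: 5.45
tool_pos: [0.5422, -0.1292, 0.0253]
tool_rot: [180.0, -0.0, 87.7]
force: [0.1, -0.2, 0.4]
grip_width: 0.0646
grasp_force: 0.0
```

Call:
step_arm --moves '[{"dp":[0,0,0],"dr":[0,0,0],"fingers":1},{"dp":[0,0,0],"dr":[0,0,0],"fingers":1},{"dp":[0,0,0],"dr":[0,0,0],"fingers":1},{"dp":[0,0,0],"dr":[0,0,0],"fingers":1},{"dp":[0,0,0],"dr":[0,0,0],"fingers":1}]'

```text
time_s: 6.08
tool_pos: [0.542, -0.1301, 0.025]
tool_rot: [180.0, -0.0, 87.7]
force: [0.2, -0.3, 1.1]
grip_width: 0.0152
grasp_force: 0.0
```

```bash
python3 -c "
from m1 import *
m,im=grab('side','s4.png')
o=env.get_obs();p=o['tool_pos'];print(p,o['grip_width'])
for z in(0,.01,.02,.031):print(z,np.round(proj(m,p+[0,0,z])))
u,v=map(int,proj(m,p))
V=im.max(2)
for r in range(v-34,v+8):print(r,''.join('#' if V[r,c]<45 else '.' for c in range(u-25,u+26)))
"
```

```text
[ 0.54190039 -0.13012541  0.02502455] 0.010952741424133404
0 [345. 233.]
0.01 [345. 230.]
0.02 [345. 226.]
0.031 [345. 222.]
199 ......#############............#############.......
200 ......##############.........#######...............
201 ..............######.........#######...............
202 ..............######.........#######...............
203 ..............#######........######................
204 ...............######........######................
205 ...............######........######................
206 ...............######........######................
207 ...#...........######........######..##############
208 ###########....######........#####...##############
209 ###########....######........#####...##############
210 ###########.....#####........#####.................
211 ................#####........#####.................
212 .................####........####..................
213 .................####........####..................
214 .................####........####..................
215 .................####........####..................
216 ..................#
[... 676 characters left out ...]
............................
229 ...................................................
230 ...................................................
231 ...................................................
232 ...................................................
233 ............................#....#.....####.##.###.
234 .....#.............................................
235 ...................................................
236 ...................................................
237 ...................................................
238 ...................................................
239 ...................................................
240 ...................................................
```

Call:
step_arm --moves '[{"dp":[0,0,3],"dr":[0,0,0],"fingers":1},{"dp":[0,0,3],"dr":[0,0,0],"fingers":1},{"dp":[0,0,3],"dr":[0,0,0],"fingers":1},{"dp":[0,0,3],"dr":[0,0,0],"fingers":1},{"dp":[0,0,3],"dr":[0,0,0],"fingers":1}]'

```text
time_s: 6.75
tool_pos: [0.5419, -0.1302, 0.0098]
tool_rot: [-180.0, -0.0, 87.7]
force: [0.0, -0.0, -0.3]
grip_width: 0.0006
grasp_force: 0.0
```

```bash
cat > tip.py <<'E'
from m1 import *
m,im=grab('side')
o=env.get_obs();p=o['tool_pos'];print(p,o['grip_width'],o['force'])
for z in(0,.01,.02,.031):print(z,np.round(proj(m,p+[0,0,z]),1))
u,v=map(int,proj(m,p));V=im.max(2)
print([ (r,int(V[r,u-15:u+16].min())) for r in range(v-16,v+8)])
w,iw=grab('wrist');S=cv2.cvtColor(iw,cv2.COLOR_RGB2HSV)[...,1].astype(int)
for r in (60,100,130):
    c=np.where(S[r,150:500]>60)[0]+150
    if len(c): a,b=onz(w,c[0],r,.044,True),onz(w,c[-1],r,.044,True);print(r,c[0],c[-1],a,b,np.linalg.norm(a-b))
E
python3 tip.py
```

```text
[ 0.54164085 -0.13005204  0.00945677] 0.00047971932765131047 [-1.02419679  0.09674278 -0.52964183]
0 [345.  239.1]
0.01 [345.  235.4]
0.02 [344.9 231.7]
0.031 [344.9 227.6]
[(223, 0), (224, 0), (225, 6), (226, 0), (227, 4), (228, 5), (229, 24), (230, 46), (231, 48), (232, 49), (233, 43), (234, 47), (235, 154), (236, 165), (237, 163), (238, 162), (239, 163), (240, 162), (241, 164), (242, 164), (243, 164), (244, 162), (245, 164), (246, 164)]
60 179 465 [ 0.46461022 -0.02297488  0.044     ] [ 0.62330231 -0.02948727  0.044     ] 0.15882565952178804
130 195 448 [ 0.47250486 -0.06383815  0.044     ] [ 0.61156042 -0.06950158  0.044     ] 0.13917085004946167
```

Call:
step_arm --moves '[{"dp":[0,0,2],"dr":[0,0,0],"fingers":1},{"dp":[0,0,2],"dr":[0,0,0],"fingers":1},{"dp":[0,0,2],"dr":[0,0,0],"fingers":1},{"dp":[0,0,2],"dr":[0,0,0],"fingers":1},{"dp":[0,0,2],"dr":[0,0,0],"fingers":1}]'

```text
time_s: 7.48
tool_pos: [0.542, -0.1301, -0.0001]
tool_rot: [180.0, -0.0, 87.7]
force: [-0.0, 0.3, 0.6]
grip_width: 0.0002
grasp_force: 0.0
```

Call:
step_arm --moves '[{"dp":[0,0,1],"dr":[0,0,0],"fingers":1},{"dp":[0,0,1],"dr":[0,0,0],"fingers":1},{"dp":[0,0,1],"dr":[0,0,0],"fingers":1},{"dp":[0,0,0],"dr":[0,0,0],"fingers":1},{"dp":[0,0,0],"dr":[0,0,0],"fingers":1}]'

```text
time_s: 8.1
tool_pos: [0.542, -0.1301, -0.0029]
tool_rot: [180.0, -0.0, 87.7]
force: [-0.8, -0.1, -0.8]
grip_width: 0.0005
grasp_force: 0.0
```

Call:
step_arm --moves '[{"dp":[0,0,3],"dr":[0,0,0],"fingers":1},{"dp":[0,0,3],"dr":[0,0,0],"fingers":1},{"dp":[0,0,2],"dr":[0,0,0],"fingers":1},{"dp":[0,0,2],"dr":[0,0,0],"fingers":1},{"dp":[0,0,0],"dr":[0,0,0],"fingers":1}]'

```text
time_s: 8.72
tool_pos: [0.5418, -0.1301, -0.0131]
tool_rot: [-180.0, -0.0, 87.7]
force: [-0.7, 0.1, 0.7]
grip_width: 0.0004
grasp_force: 0.0
```

```bash
python3 tip.py
```

```text
[ 0.54189289 -0.13017558 -0.01303716] 0.0006130153007906476 [1.3104045  0.74274512 0.39408237]
0 [345.2 247.2]
0.01 [345.2 243.6]
0.02 [345.2 240. ]
0.031 [345.1 236. ]
[(231, 0), (232, 6), (233, 3), (234, 1), (235, 0), (236, 4), (237, 0), (238, 131), (239, 163), (240, 164), (241, 163), (242, 162), (243, 165), (244, 165), (245, 163), (246, 164), (247, 163), (248, 162), (249, 164), (250, 164), (251, 165), (252, 163), (253, 162), (254, 164)]
60 159 484 [ 0.46436885 -0.02646473  0.044     ] [ 0.62332062 -0.03306665  0.044     ] 0.15908881906150021
130 176 465 [ 0.47220352 -0.06267999  0.044     ] [ 0.61153655 -0.06843735  0.044     ] 0.13945191949749464
```

Call:
step_arm --moves '[{"dp":[4,0,0],"dr":[0,0,0],"fingers":1},{"dp":[4,0,0],"dr":[0,0,0],"fingers":1},{"dp":[4,0,0],"dr":[0,0,0],"fingers":1},{"dp":[4,0,0],"dr":[0,0,0],"fingers":1},{"dp":[4,0,0],"dr":[0,0,0],"fingers":1}]'

```text
time_s: 9.45
tool_pos: [0.5428, -0.1102, -0.0129]
tool_rot: [180.0, 0.0, 87.7]
force: [0.1, -3.3, 0.8]
grip_width: 0.0005
grasp_force: 1.3
```

Call:
step_arm --moves '[{"dp":[2,0,0],"dr":[0,0,0],"fingers":1},{"dp":[2,0,0],"dr":[0,0,0],"fingers":1},{"dp":[2,0,0],"dr":[0,0,0],"fingers":1},{"dp":[2,0,0],"dr":[0,0,0],"fingers":1},{"dp":[2,0,0],"dr":[0,0,0],"fingers":1}]'

```text
time_s: 10.07
tool_pos: [0.5432, -0.1002, -0.0129]
tool_rot: [180.0, 0.0, 87.7]
force: [-0.9, -2.1, -0.1]
grip_width: 0.0003
grasp_force: 1.4
```

```bash
cat > face.py <<'E'
from m1 import *
# panel bottom-front edge row from side, and top-face edges
m,im=grab('side','sf.png');V=im.max(2).astype(int);print(env.get_obs()['force'],env.get_obs()['tool_pos'])
for X in(.49,.505,.59,.60):
    c,r=proj(m,np.array([X,-.09,0]));c=int(round(c))
    col=V[:,c-1:c+2].mean(1);rr=range(205,245)
    e=[v for v in rr if col[v]<75 and col[v+1]>100 ]
    g=[v for v in rr if col[v]>80 and col[v+1]<75]
    print(X,c,'bottom',e,[onz(m,c,v+.7,0)[1].round(4) for v in e],'topfront',g,[onz(m,c,v+.9,.046)[1].round(4) for v in g])
E
python3 face.py
```

```text
[ 0.1972478  -2.91370628  1.02986175] [ 0.54322633 -0.09974399 -0.01292504]
0.49 322 bottom [208] [np.float64(0.0179)] topfront [216] [np.float64(-0.0911)]
0.505 328 bottom [208, 231] [np.float64(0.0167), np.float64(-0.0844)] topfront [216] [np.float64(-0.0922)]
0.59 365 bottom [207] [np.float64(0.0139)] topfront [205, 215] [np.float64(-0.0517), np.float64(-0.0947)]
0.6 369 bottom [207] [np.float64(0.0131)] topfront [205, 215] [np.float64(-0.0525), np.float64(-0.0954)]
```

Call:
step_arm --moves '[{"dp":[2,0,0],"dr":[0,0,0],"fingers":1},{"dp":[2,0,0],"dr":[0,0,0],"fingers":1},{"dp":[1,0,0],"dr":[0,0,0],"fingers":1},{"dp":[1,0,0],"dr":[0,0,0],"fingers":1},{"dp":[1,0,0],"dr":[0,0,0],"fingers":1}]'

```text
time_s: 10.75
tool_pos: [0.5435, -0.0932, -0.0129]
tool_rot: [180.0, 0.0, 87.7]
force: [-0.1, -3.5, 1.4]
grip_width: 0.0005
grasp_force: 1.5
```

Call:
step_arm --moves '[{"dp":[1,0,0],"dr":[0,0,0],"fingers":1},{"dp":[0.5,0,0],"dr":[0,0,0],"fingers":1},{"dp":[0.5,0,0],"dr":[0,0,0],"fingers":1},{"dp":[0.5,0,0],"dr":[0,0,0],"fingers":1},{"dp":[0,0,0],"dr":[0,0,0],"fingers":1}]'

```text
time_s: 11.38
tool_pos: [0.5436, -0.0908, -0.0129]
tool_rot: [180.0, 0.0, 87.7]
force: [-0.2, -3.3, 1.1]
grip_width: 0.0004
grasp_force: 1.8
```

```bash
python3 face.py
```

```text
[ 0.52988259 -3.66129184  2.09360343] [ 0.54359637 -0.0908316  -0.01292577]
0.49 322 bottom [229] [np.float64(-0.0751)] topfront [214] [np.float64(-0.0827)]
0.505 328 bottom [229] [np.float64(-0.0761)] topfront [214] [np.float64(-0.0838)]
0.59 365 bottom [228] [np.float64(-0.0787)] topfront [213] [np.float64(-0.0863)]
0.6 369 bottom [228] [np.float64(-0.0794)] topfront [213] [np.float64(-0.087)]
```

Call:
step_arm --moves '[{"dp":[0.6,0,0],"dr":[0,0,0],"fingers":1},{"dp":[0.6,0,0],"dr":[0,0,0],"fingers":1},{"dp":[0.6,0,0],"dr":[0,0,0],"fingers":1},{"dp":[0.6,0,0],"dr":[0,0,0],"fingers":1},{"dp":[0.6,0,0],"dr":[0,0,0],"fingers":1}]'

```text
time_s: 12.05
tool_pos: [0.5437, -0.0892, -0.0129]
tool_rot: [180.0, 0.1, 87.7]
force: [0.1, -7.5, 1.4]
grip_width: 0.0007
grasp_force: 3.5
```

Call:
step_arm --moves '[{"dp":[0.4,0,0],"dr":[0,0,0],"fingers":1},{"dp":[0.4,0,0],"dr":[0,0,0],"fingers":1},{"dp":[0.4,0,0],"dr":[0,0,0],"fingers":1},{"dp":[0.4,0,0],"dr":[0,0,0],"fingers":1},{"dp":[0.4,0,0],"dr":[0,0,0],"fingers":1}]'

```text
time_s: 12.68
tool_pos: [0.5437, -0.0883, -0.0129]
tool_rot: [180.0, 0.2, 87.6]
force: [0.8, -8.8, -0.1]
grip_width: 0.0005
grasp_force: 4.3
```

Call:
step_arm --moves '[{"dp":[-10,0,0],"dr":[0,0,0],"fingers":1},{"dp":[-20,0,-40],"dr":[0,0,0],"fingers":0.5},{"dp":[0,0,-55],"dr":[0,0,0],"fingers":0},{"dp":[0,0,-55],"dr":[0,0,0],"fingers":0},{"dp":[0,0,-55],"dr":[0,0,0],"fingers":0}]'

```text
time_s: 13.3
tool_pos: [0.5421, -0.1138, 0.1936]
tool_rot: [-180.0, -0.1, 87.8]
force: [0.2, 1.2, -0.1]
grip_width: 0.0325
grasp_force: 0.0
```

```bash
python3 - <<'E'
from m1 import *
o=env.get_obs();print(o['qpos'])
plan((.535,.225,.195),121,10)
E
```

```text
[-25.42557167   7.05781327  37.90682423  97.72508867  -4.59142486
  76.7997392   11.12077942]
[33.8, -2.0, -0.1] drz -0.058
[33.9, -0.0, -0.1] drz -0.058
[33.8, 1.9, -0.1] drz -0.058
[33.7, 3.9, -0.1] drz -0.058
[33.4, 5.8, -0.1] drz -0.058
[33.0, 7.7, -0.1] drz -0.058
[32.5, 9.6, -0.1] drz -0.058
[31.9, 11.5, -0.1] drz -0.058
[31.2, 13.3, -0.1] drz -0.058
[30.3, 15.1, -0.1] drz -0.058
```

Call:
step_arm --moves '[{"dp":[34,-2,0],"dr":[0,0,-0.058],"fingers":0},{"dp":[34,0,0],"dr":[0,0,-0.058],"fingers":0},{"dp":[34,2,0],"dr":[0,0,-0.058],"fingers":0},{"dp":[34,4,0],"dr":[0,0,-0.058],"fingers":0},{"dp":[33,6,0],"dr":[0,0,-0.058],"fingers":0}]'

```text
time_s: 13.92
tool_pos: [0.5394, 0.0568, 0.1918]
tool_rot: [-180.0, -0.0, 104.6]
force: [0.1, -0.1, -0.8]
grip_width: 0.0818
grasp_force: 0.0
```

Call:
step_arm --moves '[{"dp":[33,8,0],"dr":[0,0,-0.058],"fingers":0},{"dp":[33,10,0],"dr":[0,0,-0.058],"fingers":0},{"dp":[32,11,0],"dr":[0,0,-0.058],"fingers":0},{"dp":[31,13,0],"dr":[0,0,-0.058],"fingers":0},{"dp":[30,15,0],"dr":[0,0,-0.058],"fingers":0}]'

```text
time_s: 14.55
tool_pos: [0.536, 0.2259, 0.1921]
tool_rot: [180.0, 0.0, 121.2]
force: [0.0, -0.1, -0.7]
grip_width: 0.087
grasp_force: 0.0
```

```bash
python3 - <<'E'
from m1 import *
env.read_camera('top')
o=env.get_obs();print(o['tool_pos'],o['tool_rot'],o['qpos'])
m,im=grab('wrist','w5.png');np.save('w5.npy',m,allow_pickle=True)
c=(.4967,.3005)
for z in(.07,.15):
    p=m['R']@np.array([*c,z])+m['t'];th=np.arctan2(np.hypot(p[0],p[1]),p[2]);n=np.hypot(p[0],p[1]);print(m['cx']+m['fx']*th*p[0]/n,m['cy']+m['fy']*th*p[1]/n)
cv2.imwrite('pics/w5c.png',cv2.resize(im[20:220,200:440,::-1],None,fx=3,fy=3,interpolation=cv2.INTER_CUBIC))
E
```

```text
[0.53475134 0.23228254 0.1916439 ] [ 1.79926117e+02 -1.77265894e-01  1.21641774e+02] [-44.34769959  10.18001716  20.93291025  93.54587295  -3.90775505
  76.91387506   8.80819467]
326.74031680086597 109.25922868662771
328.38457719586125 105.96306197486172
```

View pics/w5c.png

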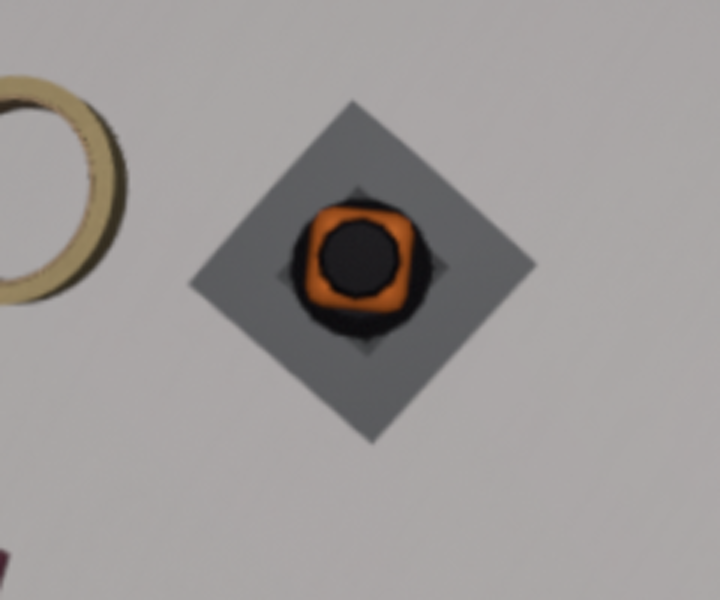

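```bash
python3 - <<'E'
from m1 import *
m=np.load('w5.npy',allow_pickle=True).item()
f=lambda p,z:onz(m,200+p[0]/3,20+p[1]/3,z,True)[:2]*1000
def rep(n,P,z):
    Q=np.array([f(p,z) for p in P]);r=cv2.minAreaRect(Q.astype(np.float32));print(n,Q.mean(0).round(1),np.round(r[1],1),'ang',round(r[2],1))
rep('stand',[(352,100),(537,265),(372,443),(190,284)],.07)
rep('hole',[(360,186),(448,267),(367,355),(277,275)],.07)
rep('handle',[(316,206),(414,210),(408,313),(306,306)],.151)
im=cv2.imread('pics/w5.png');h=cv2.cvtColor(im,cv2.COLOR_BGR2HSV).astype(int)
q,c=quad(win((h[...,1]>150)&(h[...,2]>70)&(abs(h[...,0]-11)<8),290,350,75,130))
P=np.array([onz(m,*p,.151,True)[:2]*1000 for p in c[:,0].astype(float)]);r=cv2.minAreaRect(P.astype(np.float32));print('orange',r)
print('cap',f((359,258),.155),'collar',f((362,268),.079))
E
```

```text
stand [492.2 296.4] [84.2 84.9] ang 79.8
hole [492.2 296.7] [41.5 41.3] ang 79.4
handle [491.6 297.1] [25.9 26.5] ang 28.5
orange ((490.8443603515625, 296.9110107421875), (25.62297821044922, 25.653852462768555), 25.082639694213867)
cap [491.21435973 296.83146591] collar [491.66608916 296.97080338]
```

```bash
python3 - <<'E'
from m1 import *
print(env.get_obs()['tool_pos'],env.get_obs()['tool_rot'])
# commanded pose may lead measured; settle shown here
plan((.4914,.297,.191),116.5,5)
E
```

```text
[0.5347911  0.23003149 0.19152699] [ 1.79992312e+02 -1.16279070e-01  1.21480939e+02]
[16.0, -0.4, 0.1] drz 0.0174
[15.9, -0.7, 0.1] drz 0.0174
[15.9, -1.0, 0.1] drz 0.0174
[15.9, -1.2, 0.1] drz 0.0174
[15.9, -1.5, 0.1] drz 0.0174
```

Call:
step_arm --moves '[{"dp":[16,0,0],"dr":[0,0,0.0174],"fingers":0},{"dp":[16,-1,0],"dr":[0,0,0.0174],"fingers":0},{"dp":[16,-1,0],"dr":[0,0,0.0174],"fingers":0},{"dp":[16,-1,0],"dr":[0,0,0.0174],"fingers":0},{"dp":[16,-1,0],"dr":[0,0,0.0174],"fingers":0}]'

```text
time_s: 15.28
tool_pos: [0.4939, 0.292, 0.1921]
tool_rot: [-180.0, 0.0, 115.9]
force: [-0.7, 0.3, -1.0]
grip_width: 0.087
grasp_force: 0.0
```

Call:
step_arm --moves '[{"dp":[0,0,20],"dr":[0,0,0],"fingers":0},{"dp":[0,0,20],"dr":[0,0,0],"fingers":0},{"dp":[0,0,20],"dr":[0,0,0],"fingers":0},{"dp":[0,0,20],"dr":[0,0,0],"fingers":0},{"dp":[0,0,0],"dr":[0,0,0],"fingers":0}]'

```text
time_s: 15.9
tool_pos: [0.4929, 0.2909, 0.1105]
tool_rot: [-179.8, 0.1, 116.0]
force: [1.1, 0.6, -0.5]
grip_width: 0.0871
grasp_force: 0.0
```

```bash
python3 - <<'E'
from m1 import *
o=env.get_obs();print(o['tool_pos'],o['tool_rot'],o['force'])
plan((.4914,.297,.075),116.5,5)
E
```

```text
[0.49292266 0.29085052 0.11048736] [-1.79801746e+02  6.07737960e-02  1.15955849e+02] [ 1.06627703  0.57430952 -0.4978316 ]
[1.2, 0.3, 7.1] drz -0.0019
[1.2, 0.3, 7.1] drz -0.0019
[1.2, 0.3, 7.1] drz -0.0019
[1.2, 0.3, 7.1] drz -0.0019
[1.2, 0.3, 7.1] drz -0.0019
```

Call:
step_arm --moves '[{"dp":[1.2,0.3,7],"dr":[0,0,0],"fingers":0},{"dp":[1.2,0.3,7],"dr":[0,0,0],"fingers":0},{"dp":[1.2,0.3,7],"dr":[0,0,-0.01],"fingers":0},{"dp":[1.2,0.3,7],"dr":[0,0,0],"fingers":0},{"dp":[1.2,0.3,7],"dr":[0,0,0],"fingers":0}]'

```text
time_s: 16.52
tool_pos: [0.4925, 0.2979, 0.0766]
tool_rot: [180.0, -0.0, 116.5]
force: [-0.9, -0.0, 0.0]
grip_width: 0.0872
grasp_force: 0.0
```

```bash
python3 - <<'E'
from m1 import *
o=env.get_obs();print(o['tool_pos'],o['tool_rot'],o['force'])
m,im=grab('side');V=im.max(2)
p=o['tool_pos'];a=np.radians(o['tool_rot'][2]);y=np.array([np.sin(a),-np.cos(a),0])
for s in(-1,1):print([np.round(proj(m,p+s*.05*y+[0,0,z]),1).tolist() for z in(0,.031,.1)])
for s,z in((0,.151),(0,.079),(0,.155)):print('driver',z,np.round(proj(m,np.array([.4914,.297,z])),1))
sub=im[95:160,285:350].astype(int)
for r in range(0,60):print(95+r,''.join('o' if x[0]>1.6*x[2]+15 else '#' if max(x)<35 else '+' if max(x)<75 else '.' for x in sub[r]))
E
```

```text
[0.49252386 0.2978526  0.07663971] [ 1.79996142e+02 -1.64989403e-04  1.16535011e+02] [-0.85670921 -0.03567437  0.00739169]
[[302.8, 139.0], [302.2, 129.0], [300.9, 105.7]]
[[333.4, 131.6], [333.1, 121.7], [332.6, 99.0]]
driver 0.151 [316.9 111.1]
driver 0.079 [317.9 134.6]
driver 0.155 [316.8 109.7]
95 #######+############+oooooooo+...............+##++++++###########
96 ###############o+ooooooo+....................+++++++++###########
97 ###############o+ooo......................++++++#+#+oo###########
98 #############+oooo++..................++++##########+#######++###
99 ############oo+++++++............++++####++...##########+........
100 ############+++######+.......+++####++........#######............
101 ######################++++++###++.............#######............
102 #######################+###++.................######+............
103 ###########+o#########++......................######.............
104 .##########o+#########.......................+######.............
105 ..+#########+#########.......................#######.............
106 ...+##################........
[... 2695 characters left out ...]

145 .................+#++++#+#+++++++++++++++++++++###...............
146 ..................++++#+#++++#+#+++#+#+#++#+++####...............
147 ..................##+++++#++++++++++++++#+++++++##...............
148 ..................#++++++++++#++++++++++++++++####...............
149 ..................#+++++#+++++++#++++#++++++++####...............
150 ..................##+++++#++++#+++++++++#++++#+###+..............
151 ..................++++++++++#+++++++++++#++++++###...............
152 ..................#+++++##+++++++++##++++++++++###+..............
153 ..................#####++++#+++#+++#+++++#+++++#####.............
154 ..................#+++#+#++++++#+++++++++++++++####+.............
```

Call:
step_arm --moves '[{"dp":[0,0,0],"dr":[0,0,0],"fingers":1},{"dp":[0,0,0],"dr":[0,0,0],"fingers":1},{"dp":[0,0,0],"dr":[0,0,0],"fingers":1},{"dp":[0,0,0],"dr":[0,0,0],"fingers":1},{"dp":[0,0,0],"dr":[0,0,0],"fingers":1}]' --squeeze 55

```text
time_s: 17.2
tool_pos: [0.4926, 0.2978, 0.0772]
tool_rot: [180.0, -0.0, 116.5]
force: [0.3, -0.6, 0.0]
grip_width: 0.045
grasp_force: 0.0
```

Call:
step_arm --moves '[{"dp":[0,0,0],"dr":[0,0,0],"fingers":1},{"dp":[0,0,0],"dr":[0,0,0],"fingers":1},{"dp":[0,0,0],"dr":[0,0,0],"fingers":1},{"dp":[0,0,0],"dr":[0,0,0],"fingers":1},{"dp":[0,0,0],"dr":[0,0,0],"fingers":1}]'

```text
time_s: 17.82
tool_pos: [0.4926, 0.2977, 0.0771]
tool_rot: [180.0, -0.0, 116.5]
force: [-1.1, -1.4, 0.0]
grip_width: 0.0258
grasp_force: 54.7
```

Call:
step_arm --moves '[{"dp":[0,0,-12],"dr":[0,0,0],"fingers":1},{"dp":[0,0,-20],"dr":[0,0,0],"fingers":1},{"dp":[0,0,-20],"dr":[0,0,0],"fingers":1},{"dp":[0,0,-24],"dr":[0,0,0],"fingers":1},{"dp":[0,0,-24],"dr":[0,0,0],"fingers":1}]'

```text
time_s: 18.45
tool_pos: [0.4925, 0.2977, 0.1784]
tool_rot: [180.0, -0.0, 116.5]
force: [0.5, 0.8, -1.9]
grip_width: 0.0257
grasp_force: 54.7
```

```bash
python3 - <<'E'
from m1 import *
m,im=grab('side','s6.png');o=env.get_obs();p=o['tool_pos'];print(p,o['tool_rot'],o['grip_width'],o['force'],o['qpos'])
print([np.round(proj(m,p+[0,0,z]),1).tolist() for z in(-.0731,-.06,-.0,.02)])
u,v=map(int,proj(m,p+[0,0,-.073]))
sub=im[v-45:v+8,u-16:u+20].astype(int)
for r in range(len(sub)):print(v-45+r,''.join('o' if x[0]>1.6*x[2]+15 else '#' if max(x)<35 else '+' if max(x)<75 else '-' if max(x)<135 else '.' for x in sub[r]))
E
```

```text
[0.49426512 0.29877132 0.18210496] [ 1.79665502e+02 -7.41935276e-02  1.16520415e+02] 0.02537605289917469 [1.44126693 0.38714303 1.73621886] [-49.98824508   9.44409005  18.2515236   95.28264038  -3.08726497
  75.4202497   -4.68757718]
[[318.5, 124.7], [318.3, 120.4], [317.5, 100.3], [317.2, 93.4]]
79 ....-######ooooooooo###+............
80 ....-######ooooooooo+##-............
81 ....-+#####oooooooooo##-............
82 ....-+#####ooooo+oooo##-............
83 .....-#####oooo###ooo##-............
84 .....-#####oooo###oo+##-............
85 .....-#####oooo###ooo##-............
86 .....-######ooo####oo##-............
87 .....-#####oooo###ooo##-............
88 .....-#####oooo###+oo##-............
89 .....-+####ooooo##ooo##-............
90 .....-+#####oooo##ooo+--............
91 ......-+####ooo####o---.............
92 .......--###oooo###o-...............
93 .........-#oooo####o-...............
94 .........-#ooooo###o-...............
95 .........-#ooooo###o-...............
96 .........-##oooo###o-...............
97 .........-#ooooo###o-...............
98 .........-+#oooo###o-...............
99
[... 649 characters left out ...]
...
115 .............--++-..................
116 .............--++-..................
117 .............--++-..................
118 .............--++-..................
119 ..............-++-..................
120 ..............-++--.................
121 .............--+++--................
122 .............-+++++-................
123 ............--++++++-...............
124 ...........--+++++++-...............
125 ...........--+++++++-...............
126 ...........-++++++---...............
127 ...........--+------................
128 ............---.....................
129 ....................................
130 ....................................
131 ....................................
```

```bash
python3 - <<'E'
from m1 import *
plan((.544,-.075,.180),88,10)
E
```

```text
[-35.7, -12.2, 0.2] drz 0.0498
[-36.2, -10.4, 0.2] drz 0.0498
[-36.7, -8.6, 0.2] drz 0.0498
[-37.1, -6.8, 0.2] drz 0.0498
[-37.4, -4.9, 0.2] drz 0.0498
[-37.6, -3.1, 0.2] drz 0.0498
[-37.7, -1.2, 0.2] drz 0.0498
[-37.7, 0.7, 0.2] drz 0.0498
[-37.6, 2.5, 0.2] drz 0.0498
[-37.4, 4.4, 0.2] drz 0.0498
```

Call:
step_arm --moves '[{"dp":[-36,-12,0],"dr":[0,0,0.05],"fingers":1},{"dp":[-36,-10,0],"dr":[0,0,0.05],"fingers":1},{"dp":[-37,-9,0],"dr":[0,0,0.05],"fingers":1},{"dp":[-37,-7,0],"dr":[0,0,0.05],"fingers":1},{"dp":[-37,-5,0],"dr":[0,0,0.05],"fingers":1}]'

```text
time_s: 19.12
tool_pos: [0.5176, 0.108, 0.177]
tool_rot: [180.0, -0.0, 102.0]
force: [-0.4, 0.0, -0.4]
grip_width: 0.0259
grasp_force: 54.7
```

Call:
step_arm --moves '[{"dp":[-38,-3,0],"dr":[0,0,0.05],"fingers":1},{"dp":[-38,-1,0],"dr":[0,0,0.05],"fingers":1},{"dp":[-38,1,0],"dr":[0,0,0.05],"fingers":1},{"dp":[-30,2,0],"dr":[0,0,0.05],"fingers":1},{"dp":[-20,2,0],"dr":[0,0,0.05],"fingers":1}]'

```text
time_s: 19.75
tool_pos: [0.5392, -0.0541, 0.1771]
tool_rot: [180.0, -0.0, 87.6]
force: [0.0, -0.6, -1.5]
grip_width: 0.0258
grasp_force: 54.7
```

```bash
python3 - <<'E'
from m1 import *
import time
env.read_camera('top');env.read_camera('top');env.read_camera('top')
m,im=grab('wrist','w7.png');np.save('w7.npy',m,allow_pickle=True)
o=env.get_obs();print(o['tool_pos'],o['tool_rot'],o['qpos'],o['joint_velocities'].round(1))
h=cv2.cvtColor(im,cv2.COLOR_RGB2HSV).astype(int);S,V,H=h[...,1],h[...,2],h[...,0]
def P(c,z):return np.array([onz(m,*p,z,True)[:2] for p in c.astype(float)])*1000
# steel disc: low saturation inside the board window
q,c=quad(win(S>60,230,440,20,200));pp=P(c[:,0],.044);r=cv2.minAreaRect(pp.astype(np.float32));print('board?',r)
for v in range(20,200,12):
    cc=np.where(S[v,200:460]>60)[0]+200
    if len(cc):print(v,cc[0],cc[-1],P(np.array([[cc[0],v],[cc[-1],v]]),.044).round(1).tolist())
crop=im[20:200,210:440,::-1];cv2.imwrite('pics/w7c.png',cv2.resize(crop,None,fx=3.3,fy=3.3,interpolation=cv2.INTER_CUBIC))
E
```

```text
[ 0.5391573  -0.05084641  0.17687651] [-1.79974772e+02 -5.09643737e-02  8.79283471e+01] [-30.48720734   5.70369749  35.56566863 100.69734303  -3.48701079
  74.71262596   3.79444863] [-1.  -0.1 -1.3  0.1 -0.2 -0.  -0. ]
board? ((544.984619140625, 8.082420349121094), (162.66006469726562, 159.41018676757812), 87.81275177001953)
44 201 209 [[409.0, 109.7], [418.7, 108.2]]
56 200 401 [[407.6, 95.7], [627.1, 82.1]]
68 200 401 [[407.3, 81.7], [626.4, 68.6]]
80 200 401 [[406.9, 68.0], [625.9, 55.3]]
92 253 401 [[467.3, 47.8], [625.4, 42.1]]
104 253 401 [[466.7, 34.7], [625.0, 29.0]]
116 253 401 [[466.0, 21.7], [624.7, 16.0]]
128 253 401 [[465.2, 8.8], [624.5, 2.9]]
140 254 400 [[465.5, -4.3], [623.3, -10.2]]
152 254 400 [[464.6, -17.4], [623.2, -23.3]]
164 255 399 [[464.7, -30.6], [622.1, -36.5]]
176 264 390 [[473.7, -44.4], [612.0, -49.7]]
188 264 389 [[472.7, -57.9], [611.0, -63.2]]
```

View pics/w7c.png

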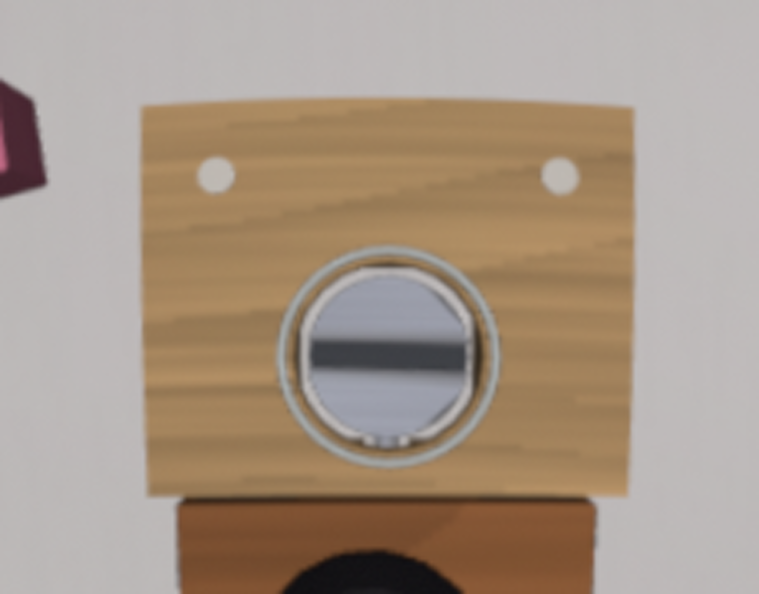

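```bash
python3 - <<'E'
from m1 import *
m=np.load('w7.npy',allow_pickle=True).item()
f=lambda p,z:onz(m,210+p[0]/3.3,20+p[1]/3.3,z,True)*1000
print('slot',f((388.5,356),.0425),'ring',f((388.5,356.5),.044))
a,b=f((310,354),.0425),f((465,357.5),.0425);print('slot yaw',np.degrees(np.arctan2((b-a)[1],(b-a)[0])))
print('collar front',f((372,550),.1035+.075),m['R'])
o=env.get_obs();print(o['tool_pos'],o['tool_rot'])
plan((.545,.006,.135),87.9,5)
E
```

```text
slot [545.35833553   4.52317897  42.5       ] ring [545.32949801   4.41019192  44.        ]
slot yaw -3.4016583851181266
collar front [538.69655065 -28.72021872 178.5       ] [[ 0.99923191 -0.0391553  -0.00156507]
 [-0.03754716 -0.9680955   0.24775254]
 [-0.01121596 -0.24750348 -0.96882208]]
[ 0.5391573  -0.05084641  0.17687651] [-1.79974772e+02 -5.09643737e-02  8.79283471e+01]
[11.4, 0.8, 8.4] drz 0.0001
[11.4, 0.8, 8.4] drz 0.0001
[11.4, 0.8, 8.4] drz 0.0001
[11.4, 0.8, 8.4] drz 0.0001
[11.4, 0.8, 8.4] drz 0.0001
```

Call:
step_arm --moves '[{"dp":[14,1,4],"dr":[0,0,0.006],"fingers":1},{"dp":[14,1,12],"dr":[0,0,0],"fingers":1},{"dp":[14,1,12],"dr":[0,0,0],"fingers":1},{"dp":[14,1,12],"dr":[0,0,0],"fingers":1},{"dp":[0,0,11],"dr":[0,0,0],"fingers":1}]'

```text
time_s: 20.58
tool_pos: [0.5452, 0.006, 0.1248]
tool_rot: [-179.9, -0.0, 87.7]
force: [-0.5, -0.6, -1.2]
grip_width: 0.0257
grasp_force: 54.7
```

Call:
step_arm --moves '[{"dp":[0,0,0],"dr":[0,0,0],"fingers":1},{"dp":[0,0,0],"dr":[0,0,0],"fingers":1},{"dp":[0,0,0],"dr":[0,0,0],"fingers":1},{"dp":[0,0,0],"dr":[0,0,0],"fingers":1},{"dp":[0,0,0],"dr":[0,0,0],"fingers":1}]'

```text
time_s: 21.2
tool_pos: [0.5456, 0.0038, 0.1263]
tool_rot: [180.0, -0.0, 87.5]
force: [-0.1, -0.5, -1.7]
grip_width: 0.0257
grasp_force: 54.7
```

```bash
python3 - <<'E'
from m1 import *
o=env.get_obs();print(o['tool_pos'],o['tool_rot'],o['force'],o['wrist_torque'])
plan((.5453,.005,.109),87.5,5)
E
```

```text
[0.54560593 0.0037969  0.12630672] [ 1.79974633e+02 -1.34096602e-02  8.75221662e+01] [-0.1304218  -0.49533775 -1.71052657] [-0.07110954  0.0350176  -0.01049746]
[0.2, -0.1, 3.5] drz 0.0001
[0.2, -0.1, 3.5] drz 0.0001
[0.2, -0.1, 3.5] drz 0.0001
[0.2, -0.1, 3.5] drz 0.0001
[0.2, -0.1, 3.5] drz 0.0001
```

Call:
step_arm --moves '[{"dp":[0.6,0,4],"dr":[0,0,0],"fingers":1},{"dp":[0.6,0,4],"dr":[0,0,0],"fingers":1},{"dp":[0,0,3],"dr":[0,0,0],"fingers":1},{"dp":[0,0,2],"dr":[0,0,0],"fingers":1},{"dp":[0,0,2],"dr":[0,0,0],"fingers":1}]'

```text
time_s: 21.82
tool_pos: [0.5455, 0.0051, 0.1109]
tool_rot: [180.0, -0.0, 87.5]
force: [0.2, 0.7, -0.0]
grip_width: 0.0253
grasp_force: 54.7
```

Call:
step_arm --moves '[{"dp":[0,0,1],"dr":[0,0,0],"fingers":1},{"dp":[0,0,1],"dr":[0,0,0],"fingers":1},{"dp":[0,0,1],"dr":[0,0,0],"fingers":1},{"dp":[0,0,0],"dr":[0,0,0],"fingers":1},{"dp":[0,0,0],"dr":[0,0,0],"fingers":1}]'

```text
time_s: 22.45
tool_pos: [0.5456, 0.0052, 0.1081]
tool_rot: [180.0, -0.0, 87.5]
force: [0.1, 0.6, -1.6]
grip_width: 0.0256
grasp_force: 54.7
```

Call:
step_arm --moves '[{"dp":[0,0,0],"dr":[0,0,0.12],"fingers":1},{"dp":[0,0,0],"dr":[0,0,0.12],"fingers":1},{"dp":[0,0,0],"dr":[0,0,0.12],"fingers":1},{"dp":[0,0,0],"dr":[0,0,0.12],"fingers":1},{"dp":[0,0,0],"dr":[0,0,0.12],"fingers":1}]'

```text
time_s: 23.08
tool_pos: [0.5461, 0.0054, 0.1082]
tool_rot: [180.0, -0.1, 53.0]
force: [1.3, 0.0, -3.1]
grip_width: 0.0257
grasp_force: 54.7
```

```bash
cat > tq.py <<'E'
from m1 import *
o=env.get_obs();print('pos',o['tool_pos'].round(4),'yaw',o['tool_rot'].round(2),'f',o['force'].round(1),'tq',o['wrist_torque'].round(3),'q7',o['qpos'][6].round(1),'w',o['grip_width'].round(4),'qd',o['joint_velocities'][6].round(2))
E
python3 tq.py
```

```text
Traceback (most recent call last):
  File "tq.py", line 2, in <module>
    o=env.get_obs();print('pos',o['tool_pos'].round(4),'yaw',o['tool_rot'].round(2),'f',o['force'].round(1),'tq',o['wrist_torque'].round(3),'q7',o['qpos'][6].round(1),'w',o['grip_width'].round(4),'qd',o['joint_velocities'][6].round(2))
                                                                                                                                                                           ^^^^^^^^^^^^^^^^^^^^^
AttributeError: 'float' object has no attribute 'round'
```

```bash
sed -i "s/o\['grip_width'\].round(4)/round(o['grip_width'],4)/" tq.py; python3 tq.py
```

```text
pos [0.5461 0.0054 0.1082] yaw [ 1.7995e+02 -5.0000e-02  5.2970e+01] f [ 1.3  0.  -3.1] tq [ 0.042 -0.259  0.12 ] q7 -34.8 w 0.0257 qd -53.57
```

Call:
step_arm --moves '[{"dp":[0,0,0],"dr":[0,0,0.1],"fingers":1},{"dp":[0,0,0],"dr":[0,0,0.1],"fingers":1},{"dp":[0,0,0],"dr":[0,0,0.1],"fingers":1},{"dp":[0,0,0],"dr":[0,0,0.1],"fingers":1},{"dp":[0,0,0],"dr":[0,0,0],"fingers":1}]'

```text
time_s: 23.7
tool_pos: [0.5465, 0.0055, 0.1083]
tool_rot: [180.0, -0.1, 30.3]
force: [2.5, 0.9, -4.0]
grip_width: 0.0257
grasp_force: 54.7
```

```bash
python3 tq.py
```

```text
pos [0.5465 0.0055 0.1083] yaw [ 1.7996e+02 -1.1000e-01  3.0320e+01] f [ 2.5  0.9 -4. ] tq [ 0.123 -0.665  0.073] q7 -57.0 w 0.0257 qd 1.96
```

Call:
step_arm --moves '[{"dp":[0,0,0],"dr":[0,0,0.07],"fingers":1},{"dp":[0,0,0],"dr":[0,0,0.07],"fingers":1},{"dp":[0,0,0],"dr":[0,0,0.07],"fingers":1},{"dp":[0,0,0],"dr":[0,0,0.07],"fingers":1},{"dp":[0,0,0],"dr":[0,0,0.05],"fingers":1}]'

```text
time_s: 24.32
tool_pos: [0.5469, 0.0054, 0.1083]
tool_rot: [180.0, -0.2, 11.4]
force: [2.7, -0.4, -5.1]
grip_width: 0.0255
grasp_force: 54.7
```

```bash
python3 tq.py; python3 face.py
```

```text
pos [0.5469 0.0054 0.1083] yaw [ 1.7997e+02 -1.7000e-01  1.1410e+01] f [ 2.7 -0.4 -5.1] tq [ 0.103 -1.081  0.33 ] q7 -75.5 w 0.0255 qd -21.77
[ 4.28815221  0.80238361 -4.63339344] [0.54686563 0.00541643 0.10826918]
0.49 322 bottom [229] [np.float64(-0.0751)] topfront [214] [np.float64(-0.0827)]
0.505 328 bottom [229] [np.float64(-0.0761)] topfront [213] [np.float64(-0.0796)]
0.59 365 bottom [228] [np.float64(-0.0787)] topfront [] []
0.6 369 bottom [228] [np.float64(-0.0794)] topfront [212] [np.float64(-0.0828)]
```

Call:
step_arm --moves '[{"dp":[0,0,0],"dr":[0,0,0.04],"fingers":1},{"dp":[0,0,0],"dr":[0,0,0.04],"fingers":1},{"dp":[0,0,0],"dr":[0,0,0.04],"fingers":1},{"dp":[0,0,0],"dr":[0,0,0.03],"fingers":1},{"dp":[0,0,0],"dr":[0,0,0.03],"fingers":1}]'

```text
time_s: 25.0
tool_pos: [0.5469, 0.0053, 0.1083]
tool_rot: [180.0, -0.2, 1.1]
force: [5.8, 0.2, -5.4]
grip_width: 0.0256
grasp_force: 54.8
```

```bash
python3 tq.py
```

```text
pos [0.5469 0.0053 0.1083] yaw [180.    -0.18   1.06] f [ 5.8  0.2 -5.4] tq [ 0.101 -1.689  0.333] q7 -85.6 w 0.0256 qd -13.37
```

Call:
step_arm --moves '[{"dp":[1,0,0.5],"dr":[0,0,0.03],"fingers":1},{"dp":[0.5,0,0],"dr":[0,0,0.03],"fingers":1},{"dp":[0,0,0],"dr":[0,0,0.03],"fingers":1},{"dp":[0,0,0],"dr":[0,0,0.03],"fingers":1},{"dp":[0,0,0],"dr":[0,0,0.03],"fingers":1}]'

```text
time_s: 25.62
tool_pos: [0.5476, 0.0052, 0.1081]
tool_rot: [-180.0, -0.1, -7.7]
force: [3.9, 0.0, 2.5]
grip_width: 0.0255
grasp_force: 54.8
```

```bash
python3 tq.py
```

```text
pos [0.5476 0.0052 0.1081] yaw [-1.7997e+02 -7.0000e-02 -7.6800e+00] f [3.9 0.  2.5] tq [ 0.153 -0.919  0.324] q7 -94.0 w 0.0255 qd -13.34
```

Call:
step_arm --moves '[{"dp":[0.5,0,-0.3],"dr":[0,0,0.03],"fingers":1},{"dp":[0,0,0],"dr":[0,0,0.03],"fingers":1},{"dp":[0,0,0],"dr":[0,0,0.03],"fingers":1},{"dp":[0,0,0],"dr":[0,0,0.03],"fingers":1},{"dp":[0,0,0],"dr":[0,0,0.03],"fingers":1}]'

```text
time_s: 26.25
tool_pos: [0.5478, 0.0049, 0.1081]
tool_rot: [-180.0, -0.0, -16.3]
force: [2.9, -0.4, 3.7]
grip_width: 0.0256
grasp_force: 54.8
```

```bash
python3 tq.py
```

```text
pos [0.5478 0.0049 0.1081] yaw [-1.800e+02 -4.000e-02 -1.627e+01] f [ 2.9 -0.4  3.7] tq [ 0.05  -0.906  0.59 ] q7 -102.3 w 0.0256 qd -13.13
```

```bash
python3 face.py; python3 tq.py; python3 -c "
from h import *
env.read_camera('side');env.read_camera('side')"; python3 tq.py
```

```text
[3.57459650e+00 1.04887063e-03 4.69046020e+00] [0.54776323 0.0049381  0.10804734]
0.49 322 bottom [] [] topfront [213] [np.float64(-0.0785)]
0.505 328 bottom [] [] topfront [213] [np.float64(-0.0796)]
0.59 365 bottom [] [] topfront [212] [np.float64(-0.0821)]
0.6 369 bottom [] [] topfront [212] [np.float64(-0.0828)]
pos [0.5478 0.0049 0.108 ] yaw [ 1.800e+02 -3.000e-02 -1.631e+01] f [3.6 0.  4.7] tq [ 0.013 -0.914  0.449] q7 -102.3 w 0.0254 qd 2.79
pos [0.5478 0.0049 0.1081] yaw [ 1.800e+02 -4.000e-02 -1.617e+01] f [3.3 0.1 4.3] tq [-0.028 -0.945  0.499] q7 -102.2 w 0.0257 qd 0.33
```

Call:
step_arm --moves '[{"dp":[0,0,0],"dr":[0,0,0.008],"fingers":1},{"dp":[0,0,0],"dr":[0,0,0.007],"fingers":1},{"dp":[0,0,0],"dr":[0,0,0],"fingers":1},{"dp":[0,0,0],"dr":[0,0,0],"fingers":1},{"dp":[0,0,0],"dr":[0,0,0],"fingers":1}]'

```text
time_s: 27.02
tool_pos: [0.5478, 0.005, 0.1081]
tool_rot: [-180.0, -0.0, -17.0]
force: [2.7, -0.3, 5.0]
grip_width: 0.0258
grasp_force: 54.8
```

```bash
for i in 1 2 3; do python3 tq.py;  python3 -c "
from h import *
env.read_camera('side')"; done
```

```text
pos [0.5478 0.005  0.1081] yaw [-1.7999e+02 -3.0000e-02 -1.7030e+01] f [ 2.7 -0.3  5. ] tq [-0.141 -1.031  0.594] q7 -103.0 w 0.0258 qd -0.01
pos [0.5477 0.0049 0.108 ] yaw [-1.800e+02 -3.000e-02 -1.703e+01] f [3.7 0.8 5.1] tq [-0.169 -1.02   0.507] q7 -103.0 w 0.0253 qd 0.17
pos [0.5477 0.0049 0.108 ] yaw [-1.800e+02 -3.000e-02 -1.703e+01] f [ 2.7 -0.4  5.3] tq [-0.207 -1.026  0.523] q7 -103.0 w 0.0256 qd 0.04
```

Call:
step_arm --moves '[{"dp":[0,0,0],"dr":[0,0,-0.06],"fingers":1},{"dp":[0,0,0],"dr":[0,0,-0.06],"fingers":1},{"dp":[0,0,-5],"dr":[0,0,0],"fingers":1},{"dp":[0,0,-10],"dr":[0,0,0],"fingers":1},{"dp":[0,0,-15],"dr":[0,0,0],"fingers":1}]'

```text
time_s: 27.8
tool_pos: [0.5447, 0.005, 0.1368]
tool_rot: [179.9, 0.3, -10.2]
force: [0.4, -0.5, -1.7]
grip_width: 0.0256
grasp_force: 54.8
```

Call:
step_arm --moves '[{"dp":[0,0,-20],"dr":[0,0,0],"fingers":1},{"dp":[0,0,-20],"dr":[0,0,0],"fingers":1},{"dp":[0,0,-8],"dr":[0,0,0],"fingers":1},{"dp":[0,0,0],"dr":[0,0,0],"fingers":1},{"dp":[0,0,0],"dr":[0,0,0],"fingers":1}]'

```text
time_s: 28.42
tool_pos: [0.5467, 0.0051, 0.185]
tool_rot: [180.0, 0.1, -10.2]
force: [0.1, -0.3, -1.7]
grip_width: 0.0255
grasp_force: 54.8
```

```bash
python3 tq.py; python3 -c "
from m1 import *
plan((.4925,.297,.185),45,10)"
```

```text
pos [0.5467 0.0051 0.185 ] yaw [ 1.7997e+02  1.0000e-01 -1.0160e+01] f [ 0.1 -0.3 -1.7] tq [-0.039  0.214 -0.006] q7 -99.0 w 0.0255 qd 0.08
[-10.5, -27.8, -0.0] drz -0.0963
[-7.8, -28.7, -0.0] drz -0.0963
[-5.0, -29.3, -0.0] drz -0.0963
[-2.1, -29.6, -0.0] drz -0.0963
[0.7, -29.7, -0.0] drz -0.0963
[3.6, -29.5, -0.0] drz -0.0963
[6.4, -29.0, -0.0] drz -0.0963
[9.1, -28.2, -0.0] drz -0.0963
[11.8, -27.2, -0.0] drz -0.0963
[14.4, -26.0, -0.0] drz -0.0963
```

Call:
step_arm --moves '[{"dp":[-10,-28,0],"dr":[0,0,-0.096],"fingers":1},{"dp":[-8,-29,0],"dr":[0,0,-0.096],"fingers":1},{"dp":[-5,-29,0],"dr":[0,0,-0.096],"fingers":1},{"dp":[-2,-30,0],"dr":[0,0,-0.096],"fingers":1},{"dp":[1,-30,0],"dr":[0,0,-0.096],"fingers":1}]'

```text
time_s: 29.05
tool_pos: [0.5201, 0.155, 0.1857]
tool_rot: [-180.0, 0.0, 17.8]
force: [0.5, 1.3, -1.2]
grip_width: 0.0257
grasp_force: 54.8
```

Call:
step_arm --moves '[{"dp":[4,-30,0],"dr":[0,0,-0.096],"fingers":1},{"dp":[6,-29,0],"dr":[0,0,-0.096],"fingers":1},{"dp":[9,-28,0],"dr":[0,0,-0.096],"fingers":1},{"dp":[12,-27,0],"dr":[0,0,-0.096],"fingers":1},{"dp":[14,-26,0],"dr":[0,0,-0.096],"fingers":1}]'

```text
time_s: 29.68
tool_pos: [0.4926, 0.3007, 0.1856]
tool_rot: [-180.0, 0.0, 45.3]
force: [0.1, -0.5, -1.3]
grip_width: 0.0258
grasp_force: 54.8
```

Call:
step_arm --moves '[{"dp":[0,0,0],"dr":[0,0,0],"fingers":1},{"dp":[0,0,0],"dr":[0,0,0],"fingers":1},{"dp":[0,0,0],"dr":[0,0,0],"fingers":1},{"dp":[0,0,0],"dr":[0,0,0],"fingers":1},{"dp":[0,0,0],"dr":[0,0,0],"fingers":1}]'

```text
time_s: 30.3
tool_pos: [0.4943, 0.2974, 0.186]
tool_rot: [-180.0, -0.0, 44.8]
force: [-0.2, 0.2, -0.7]
grip_width: 0.0253
grasp_force: 54.8
```

```bash
python3 tq.py; python3 - <<'E'
from m1 import *
m,im=grab('side');o=env.get_obs();p=o['tool_pos'];R=Ro.from_euler('xyz',o['tool_rot'],degrees=True).as_matrix()
ax=-R[:,2]
print([np.round(proj(m,p+ax*z),1).tolist() for z in(-.0731,-.05,-.02,.0)])
u,v=map(int,proj(m,p+[0,0,-.073]))
sub=im[v-30:v+8,u-16:u+20].astype(int);print(u-16)
for r in range(len(sub)):print(v-30+r,''.join('o' if x[0]>1.6*x[2]+15 else '#' if max(x)<35 else '+' if max(x)<75 else '-' if max(x)<135 else '.' for x in sub[r]))
m,im=grab('top','t8.png');h=cv2.cvtColor(im,cv2.COLOR_RGB2HSV).astype(int);S,V,H=h[...,1],h[...,2],h[...,0]
for v in (185,195,210,220): print(v,S[v,325:360].tolist(),V[v,325:360].tolist())
plan((.4925,.297,.090),45,5)
E
```

```text
pos [0.4943 0.2974 0.186 ] yaw [-1.80e+02 -2.00e-02  4.48e+01] f [-0.2  0.2 -0.7] tq [-0.092  0.086  0.024] q7 -74.9 w 0.0253 qd -0.01
[[318.4, 123.6], [318.1, 116.0], [317.7, 105.9], [317.4, 99.1]]
302
93 .........-o##oooo###-...............
94 .........-o##ooooo##-...............
95 .........-o##oooo##o+...............
96 .........-ooooooooooo...............
97 .........-ooooooooooo...............
98 ........--ooooooooooo--.............
99 .......-++ooooooooooo#+-............
100 .......-###ooooooo#####-............
101 ......-+#######+#######-............
102 ......-+##############+-............
103 .......-+###########++-.............
104 ..........--+####++-................
105 .............-+++-..................
106 .............-+++-..................
107 .............-+++-..................
108 .............-+++-..................
109 .............--++-..................
110 .............--++-..................
111 .............--++-..................
112 .............--++-..................
113 .............-+++-..................
114 .............--++-..................
11
[... 1391 characters left out ...]
142, 86, 7, 6, 8, 8, 8, 9, 9, 6, 8, 8, 8, 8, 8, 8, 8, 8] [132, 130, 131, 134, 136, 130, 112, 102, 101, 100, 98, 97, 95, 94, 96, 101, 104, 104, 107, 140, 164, 166, 166, 166, 166, 166, 166, 166, 166, 166, 165, 165, 166, 165, 166]
220 [104, 104, 104, 105, 104, 105, 124, 147, 150, 148, 147, 146, 150, 147, 147, 147, 147, 126, 30, 5, 8, 8, 8, 9, 6, 9, 8, 6, 8, 8, 8, 6, 8, 8, 8] [125, 128, 132, 133, 128, 122, 111, 104, 102, 100, 99, 98, 97, 97, 99, 104, 106, 107, 118, 148, 164, 165, 165, 166, 165, 166, 166, 166, 166, 166, 165, 165, 166, 166, 166]
[-0.3, -0.1, 19.2] drz -0.0006
[-0.3, -0.1, 19.2] drz -0.0006
[-0.3, -0.1, 19.2] drz -0.0006
[-0.3, -0.1, 19.2] drz -0.0006
[-0.3, -0.1, 19.2] drz -0.0006
```

Call:
step_arm --moves '[{"dp":[-1,-1,15],"dr":[0,0,0],"fingers":1},{"dp":[0,0,20],"dr":[0,0,0],"fingers":1},{"dp":[0,0,20],"dr":[0,0,0],"fingers":1},{"dp":[0,0,20],"dr":[0,0,0],"fingers":1},{"dp":[0,0,20],"dr":[0,0,0],"fingers":1}]'

```text
time_s: 31.02
tool_pos: [0.492, 0.2976, 0.0891]
tool_rot: [-180.0, 0.1, 44.9]
force: [-1.2, -0.5, -1.0]
grip_width: 0.0258
grasp_force: 54.8
```

Call:
step_arm --moves '[{"dp":[0,0,4],"dr":[0,0,0],"fingers":1},{"dp":[0,0,3],"dr":[0,0,0],"fingers":1},{"dp":[0,0,2],"dr":[0,0,0],"fingers":1},{"dp":[0,0,1],"dr":[0,0,0],"fingers":1},{"dp":[0,0,0],"dr":[0,0,0],"fingers":1}]'

```text
time_s: 31.65
tool_pos: [0.4929, 0.2981, 0.0812]
tool_rot: [180.0, -0.0, 44.9]
force: [0.3, -0.6, -1.8]
grip_width: 0.0259
grasp_force: 54.8
```

Call:
step_arm --moves '[{"dp":[0,0,1],"dr":[0,0,0],"fingers":1},{"dp":[0,0,1],"dr":[0,0,0],"fingers":1},{"dp":[0,0,1],"dr":[0,0,0],"fingers":1},{"dp":[0,0,0.5],"dr":[0,0,0],"fingers":1},{"dp":[0,0,0],"dr":[0,0,0],"fingers":1}]'

```text
time_s: 32.28
tool_pos: [0.4927, 0.2979, 0.0773]
tool_rot: [180.0, -0.0, 44.9]
force: [0.7, -0.2, -2.4]
grip_width: 0.0258
grasp_force: 54.8
```

Call:
step_arm --moves '[{"dp":[0,0,0],"dr":[0,0,0],"fingers":0},{"dp":[0,0,0],"dr":[0,0,0],"fingers":0},{"dp":[0,0,0],"dr":[0,0,0],"fingers":0},{"dp":[0,0,0],"dr":[0,0,0],"fingers":0},{"dp":[0,0,0],"dr":[0,0,0],"fingers":0}]'

```text
time_s: 32.9
tool_pos: [0.4927, 0.2979, 0.0774]
tool_rot: [-180.0, -0.0, 44.9]
force: [0.0, 0.7, -0.7]
grip_width: 0.0682
grasp_force: 0.0
```

Call:
step_arm --moves '[{"dp":[0,0,0],"dr":[0,0,0],"fingers":0},{"dp":[0,0,-20],"dr":[0,0,0],"fingers":0},{"dp":[0,0,-30],"dr":[0,0,0],"fingers":0},{"dp":[0,0,-40],"dr":[0,0,0],"fingers":0},{"dp":[0,0,-40],"dr":[0,0,0],"fingers":0}]'

```text
time_s: 33.52
tool_pos: [0.4926, 0.2978, 0.2085]
tool_rot: [-180.0, 0.0, 44.8]
force: [-0.1, -0.5, -0.0]
grip_width: 0.087
grasp_force: 0.0
```

Call:
step_arm --moves '[{"dp":[-50,0,0],"dr":[0,0,0],"fingers":0},{"dp":[-30,0,0],"dr":[0,0,0],"fingers":0},{"dp":[0,0,0],"dr":[0,0,0],"fingers":0},{"dp":[0,0,0],"dr":[0,0,0],"fingers":0},{"dp":[0,0,0],"dr":[0,0,0],"fingers":0}]'

```text
time_s: 34.15
tool_pos: [0.4364, 0.2421, 0.2073]
tool_rot: [180.0, 0.0, 44.9]
force: [-0.0, -0.5, 0.2]
grip_width: 0.087
grasp_force: 0.0
```

```bash
python3 tq.py; python3 - <<'E'
from m1 import *
m,im=grab('side','s9.png')
print([np.round(proj(m,np.array([.4922,.2966,z])),1).tolist() for z in(.155,.079,.07)])
sub=im[100:146,298:338].astype(int)
for r in range(len(sub)):print(100+r,''.join('o' if x[0]>1.6*x[2]+15 else '#' if max(x)<35 else '+' if max(x)<75 else '.' for x in sub[r]))
m,im=grab('top','t9.png');h=cv2.cvtColor(im,cv2.COLOR_RGB2HSV).astype(int);H,S=h[...,0],h[...,1]
box('brown',m,win((S>124),325,360,168,240),.046);box('board',m,win((S>60)&(S<124),280,336,168,240),.044)
E
```

```text
pos [0.4364 0.2421 0.2073] yaw [179.97   0.    44.87] f [-0.  -0.5  0.2] tq [-0.064  0.095  0.012] q7 -77.7 w 0.087 qd 0.0
[[317.1, 109.8], [318.1, 134.7], [318.3, 137.5]]
100 ........................................
101 ........................................
102 ........................................
103 ........................................
104 ........................................
105 ........................................
106 ........................................
107 ........................................
108 ..................+++...................
109 ................+#####..................
110 ................######oo................
111 ..............ooo+oooooo................
112 ..............ooooooooooo...............
113 ..............ooooooooooo...............
114 ..............ooooooooooo...............
115 ..............ooooooooooo...............
116 ..............ooooooooooo...............
117 ..............+##ooooo##o...............
118 ..............+##ooooo##o...............
119 ..............+##oooo###o...............
120 ..............+##+oooo##
[... 545 characters left out ...]
...........
133 ..........+++.+ooooooooooo+.............
134 .........+...++ooooooooooo++....++..+...
135 .........+..++#oooooooooo##++++.++..+...
136 ........+++++###oooooooo####++++++.++...
137 ...........+#######+o#######++++...+#...
138 .......+..+.+###############+..+.+.+#...
139 ........+.+.++#############++..++..+#...
140 .........+...++###########++..+++.++#...
141 ......++++..++++++++++++++++.+++..++#...
142 .......+...............+.+.....+.++##...
143 .....+++++..+..+............+....++##...
144 .....+++++++++++++++++++++++++++++###...
145 ....+#++##+#+##+++++++++++++++++++###...
brown ctr [538.1 -54.6] size [ 32.4 136.1] ang 87.8
board ctr [545.9  23.7] size [133.5 159.9] ang 87.9
```

```bash
python3 -c "
from cell import env
print(env.sign_off())"
```

```text
the job is handed in; nothing more can be done
None
```

I pushed the panel in and turned the cam until it was snug at about 0.5 N m (peak reading 0.59). The panel looks flush in the top view, the screwdriver is back upright in its stand, nothing else was touched, and the job was handed in at about 34 s.

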